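# Load, latch and start the gang programmer with its channel count set

### The arm

A 6-joint arm with a two-finger parallel gripper is mounted at the origin on a cart in front of the work surface, level with it; the furniture and walls round the work are solid. World frame = base frame: x ahead of the robot, y to its left, z up, the work surface at z = 0. Lengths are in mm, angles in degrees, forces in N, time in s.
With the tool pointing down it reaches from about 300 to 850 mm from the base axis. Payload 4.2 kg.
Tool frame: the origin (TCP) lies midway between the tips of the shut fingers; the grasp point (between the pads) lies env.grasp_offset behind it (env.grasp_offset is the distance from the TCP to the grasp point, in mm); y points along the fingers, x is the direction in which the jaws open and shut, and the axes are right-handed (so a half turn about y gives the same grasp; the last joint's range is limited). The gripper opens to 91 mm and grips with 3 to 60 N. Pads are 32 mm wide; open, the fingers measure 118 mm over their backs; the gripper's body (76 mm by 178 mm) begins 60 mm behind the grasp point.
Start: joints at [73.339, 18.312, 89.639, -0, 72.044, -1.146], TCP at [153.816, 554.061, 213.976] pointing down, gripper open.
Joint ranges: [-177.97, 177.97], [-48.28, 115.42], [12.27, 149.76], [-77.06, 257.06], [2.81, 150.46], [-146.56, 146.56]. Speed limits (degrees/s): [147.25, 147.25, 180, 180, 180, 180].

### API

Orientations are given as [roll, pitch, yaw] about the fixed x, y, z axes, in that order (R = Rz(yaw) Ry(pitch) Rx(roll)).
In Python, from workcell import state, vision, job, env gives the robot as it stands.
- The arm moves only by the shell command python3 -m handwheel 'ROWS' [FORCE]. ROWS is JSON, a list of rows, each a list of 3 entries, a list of its own where there are three numbers: the finger opening in cm, from 0 to 9.12, then the shift along the tool's x, y, z in cm, then the turn about the tool's y in degrees. A call has 1 to 10 rows; each row is the pose to reach, as a shift and turn from the pose measured when the call began, along the tool's axes at that moment; what a row does not reach only later rows make up. A row lasts 1/10 s, in which the tool goes at most 50 mm and 8.59 degrees, less where a joint would pass 70% of its speed; a pose out of reach is approached as far as the arm can. A call with a gripper value outside its range is refused whole. The fingers move at their own pace and stop on an object; FORCE is the grip in N (left out, the last holds). Time passes only in rows, so rows that repeat a pose let the fingers close. It gives the time, the measured TCP pose, the force and the opening at its end, in the units of the state.
- state(): the state, without advancing time (a new reading comes with each control period).
- vision.grab_frame(name): name is "side" or "top"; returns the picture (420x560x3 uint8, red, green, blue); there is no depth.
- vision.camera_model(name): a dict with "fov_y" (degrees; the focal length in pixels is half the picture's height over the tangent of half this angle, whatever the lens; pixels are square), "cx", "cy" (the principal point, pixels), "distortion" ([k1, k2, p1, p2, k3] as OpenCV has them; the pictures are not rectified), "extrinsics" (4x4, takes a point from world to camera coordinates). Camera axes: x right, y up, looking along -z (the intrinsics and any distortion apply to the point x, -y, -z); pixel columns grow to the right and rows downward; lengths in mm; the calibration is good to about 2 mm. A picture is of the moment at which its call begins. camera_model takes no time and is no camera call.
- job.job_done(): hands the job in, once; it reports no verdict.
The state is a dict: "time_s": time; "qpos": joint angles; "qvel": joint speeds; "effort": joint torques, N m; "ee_pos": TCP position; "ee_rot": TCP orientation; "force": force on the tool from outside, world axes, zero at the start; "torque": the same for the moment, N m; "gripper_width": finger opening in mm.
Only numpy, scipy, OpenCV 4.12 (cv2) and the standard library are available. Lean on these libraries where they do the work, as an engineer would, in place of code of your own. Each camera call takes 0.05 s, during which the arm holds its last target.

### The job

Flash the loose yellow speed controllers: lay each one from the black sheet flat into a bay of its own in the gang programmer, filling the bays from the left without gaps, then close the clear lid and turn both turnbuttons over its front edge. Set the number drum so that its window shows how many controllers are loaded, and only when all that is done press the green start button fully down and let it go. Leave the other things on the bench where they are.

Things in the scene. Friction and masses are not known exactly. Their poses are not given: they have to be found in the camera images.
- programmer: fixed grey gang programmer: bay deck 250 mm wide (y) with clear lid, and a control pod on its right (-y) with drum, knob and start button. Origin on the table below the middle of the four bays; +x to the rear (hinge), z up. Front strip top z 22 mm, bay floor z 30, pod top z 50 (pod: x -57..68, y -262..-128). Nothing else stands higher than 50 but turnbuttons, knob, button and lid
- bay1 (a point): bay 1 of 4 from the left (pitch 58 mm): centre of a controller when seated in it, 35.5 mm above the table; axes as the programmer. A bay takes one 30x56x11 mm controller with its long side along the programmer's x, 2 mm play all round at the floor, widening to 3.5 mm at the tops of the tapered locators at its corners, which are 8 mm high; a 32 mm wide gap at the middle of each long side is free for fingers down to the bay floor, 28 mm from one controller to the next
- bay2 (a point): bay 2 of 4 from the left (pitch 58 mm): centre of a controller when seated in it, 35.5 mm above the table; axes as the programmer. A bay takes one 30x56x11 mm controller with its long side along the programmer's x, 2 mm play all round at the floor, widening to 3.5 mm at the tops of the tapered locators at its corners, which are 8 mm high; a 32 mm wide gap at the middle of each long side is free for fingers down to the bay floor, 28 mm from one controller to the next
- bay3 (a point): bay 3 of 4 from the left (pitch 58 mm): centre of a controller when seated in it, 35.5 mm above the table; axes as the programmer. A bay takes one 30x56x11 mm controller with its long side along the programmer's x, 2 mm play all round at the floor, widening to 3.5 mm at the tops of the tapered locators at its corners, which are 8 mm high; a 32 mm wide gap at the middle of each long side is free for fingers down to the bay floor, 28 mm from one controller to the next
- bay4 (a point): bay 4 of 4 from the left (pitch 58 mm): centre of a controller when seated in it, 35.5 mm above the table; axes as the programmer. A bay takes one 30x56x11 mm controller with its long side along the programmer's x, 2 mm play all round at the floor, widening to 3.5 mm at the tops of the tapered locators at its corners, which are 8 mm high; a 32 mm wide gap at the middle of each long side is free for fingers down to the bay floor, 28 mm from one controller to the next
- controller1_mid (a point): centre of loose yellow motor speed controller 1, a block 30 (its x) x 56 (its y) x 11 mm (z), 34 g, lying flat at the start on the 2 mm black antistatic sheet left of the programmer; may be absent. Either end may lead. Grasp across the 30 mm
- controller2_mid (a point): centre of loose yellow motor speed controller 2, a block 30 (its x) x 56 (its y) x 11 mm (z), 34 g, lying flat at the start on the 2 mm black antistatic sheet left of the programmer; may be absent. Either end may lead. Grasp across the 30 mm
- controller3_mid (a point): centre of loose yellow motor speed controller 3, a block 30 (its x) x 56 (its y) x 11 mm (z), 34 g, lying flat at the start on the 2 mm black antistatic sheet left of the programmer; may be absent. Either end may lead. Grasp across the 30 mm
- controller4_mid (a point): centre of loose yellow motor speed controller 4, a block 30 (its x) x 56 (its y) x 11 mm (z), 34 g, lying flat at the start on the 2 mm black antistatic sheet left of the programmer; may be absent. Either end may lead. Grasp across the 30 mm
- lid (a joint): hinge of the clear lid, rad: 0 closed (down on the bays), 2.1 leaning open to the rear. A friction hinge (0.13 N m): it stays where it is left. It starts open. Hinge axis along y at x 58, z 46 mm in the programmer frame; the lid swings forward and down to close
- lid_bar (a point): middle of the round red handle bar on the lid's free edge: 9 mm diameter, along the hinge (y), 57 mm clear between its two ears, 146 mm from the hinge axis, its centre 40 mm beyond the lid's edge. Taken from above with the fingers before and behind it, it turns between them while the lid is carried round its arc. Closed, it lies 45.5 mm above the table and 19 mm above the front strip
- turnbutton_left (a joint): left turnbutton on the front strip, rad: 0 points outward (to +y), 1.57 points to the rear over the closed lid's front edge (secured; stop at 1.6). Turns clockwise seen from above, friction-held (0.025 N m)
- turnbutton_left_fin (a point): centre of the left turnbutton's black grip fin, on its pivot axis, 67.5 mm above the table: fin 10 mm thick, 34 mm long, 15 mm high. The point's y axis is the fin's length and turns with it (fin along the programmer's y at joint 0). The steel bar under it reaches 44 mm from the pivot, 14 mm wide, z 50..60 mm
- turnbutton_right (a joint): right turnbutton, rad: 0 points outward (to -y), 1.57 points to the rear over the closed lid's front edge (secured; stop at 1.6). Turns counter-clockwise seen from above, friction-held (0.025 N m)
- turnbutton_right_fin (a point): centre of the right turnbutton's black grip fin, on its pivot axis, 67.5 mm above the table; made as the left one (point y axis = length of the fin, which turns with the joint)
- drum (a joint): number drum (0 to 9), rad: the number n stands square in the window on the pod's sloping front at n x 0.6283; grows counter-clockwise seen from above (turning the knob clockwise lowers the number); stops at -0.25 and 5.9; friction-held (0.03 N m)
- drum_knob (a point): centre of the drum's round fluted black knob, 35 mm diameter, vertical axis, z 54..80 mm above the table (this point at 67); knob and drum turn as one
- start (a joint): travel of the start button, m: 0 up, 0.006 fully pressed; springs back (4 N)
- start_top (a point): top of the green start button, 24 mm diameter, on the pod's top at its rear left corner, behind and left of the knob
- battery_pack: blue battery pack 34x100x24 mm, loose bystander, to be left alone; origin at its underside
- screwdriver_blue: blue screwdriver 135 mm, loose bystander, to be left alone; origin at its underside
- flux_tin: round flux tin 50 mm, 22 high, loose bystander, to be left alone; origin at its underside
- marker: black and red marker 129 mm, loose bystander, to be left alone; origin at its underside
- pocket_meter: orange pocket meter 118x66x36 mm, loose bystander, to be left alone; origin at its underside

How it is judged (in metres and radians):
On the way, in this order (a step that is already met when the one before it is completed fails the run):
1. every controller lies seated in a bay of its own, the bays filled from the left without gaps, with the lid open ((distance between controller1_mid and bay1 below 0.006 m or distance between controller1_mid and bay2 below 0.006 m or distance between controller1_mid and bay3 below 0.006 m or distance between controller1_mid and bay4 below 0.006 m) and (distance between controller2_mid and bay1 below 0.006 m or distance between controller2_mid and bay2 below 0.006 m or distance between controller2_mid and bay3 below 0.006 m or distance between controller2_mid and bay4 below 0.006 m) and (distance between controller3_mid and bay1 below 0.006 m or distance between controller3_mid and bay2 below 0.006 m or distance between controller3_mid and bay3 below 0.006 m or distance between controller3_mid and bay4 below 0.006 m) and (distance between controller4_mid and bay1 below 0.006 m or distance between controller4_mid and bay2 below 0.006 m or distance between controller4_mid and bay3 below 0.006 m or distance between controller4_mid and bay4 below 0.006 m) and angle between the y axis of each of controller1_mid, controller2_mid, controller3_mid, controller4_mid and the x axis of programmer, either way round below 0.12 rad and distance between any of controller1_mid, controller2_mid, controller3_mid, controller4_mid and bay1 below 0.006 m and distance between any of controller1_mid, controller2_mid, controller3_mid, controller4_mid and bay2 below 0.006 m and (distance between any of controller1_mid, controller2_mid, controller3_mid, controller4_mid and bay3 below 0.006 m or not (distance between any of controller1_mid, controller2_mid, controller3_mid, controller4_mid and bay4 below 0.006 m)) and value of joint lid above 0.3 rad), for 0.2 s.
2. the lid is closed over the seated controllers ((distance between controller1_mid and bay1 below 0.006 m or distance between controller1_mid and bay2 below 0.006 m or distance between controller1_mid and bay3 below 0.006 m or distance between controller1_mid and bay4 below 0.006 m) and (distance between controller2_mid and bay1 below 0.006 m or distance between controller2_mid and bay2 below 0.006 m or distance between controller2_mid and bay3 below 0.006 m or distance between controller2_mid and bay4 below 0.006 m) and (distance between controller3_mid and bay1 below 0.006 m or distance between controller3_mid and bay2 below 0.006 m or distance between controller3_mid and bay3 below 0.006 m or distance between controller3_mid and bay4 below 0.006 m) and (distance between controller4_mid and bay1 below 0.006 m or distance between controller4_mid and bay2 below 0.006 m or distance between controller4_mid and bay3 below 0.006 m or distance between controller4_mid and bay4 below 0.006 m) and angle between the y axis of each of controller1_mid, controller2_mid, controller3_mid, controller4_mid and the x axis of programmer, either way round below 0.12 rad and distance between any of controller1_mid, controller2_mid, controller3_mid, controller4_mid and bay1 below 0.006 m and distance between any of controller1_mid, controller2_mid, controller3_mid, controller4_mid and bay2 below 0.006 m and (distance between any of controller1_mid, controller2_mid, controller3_mid, controller4_mid and bay3 below 0.006 m or not (distance between any of controller1_mid, controller2_mid, controller3_mid, controller4_mid and bay4 below 0.006 m)) and value of joint lid below 0.05 rad), for 0.2 s.
3. both turnbuttons are turned over the lid and the window shows the number of controllers loaded (all of step 2 and value of joint each of turnbutton_left, turnbutton_right above 1.3 rad and ((not (distance between any of controller1_mid, controller2_mid, controller3_mid, controller4_mid and bay3 below 0.006 m) and value of joint drum between 1.127 and 1.387 rad) or (distance between any of controller1_mid, controller2_mid, controller3_mid, controller4_mid and bay3 below 0.006 m and not (distance between any of controller1_mid, controller2_mid, controller3_mid, controller4_mid and bay4 below 0.006 m) and value of joint drum between 1.755 and 2.015 rad) or (distance between any of controller1_mid, controller2_mid, controller3_mid, controller4_mid and bay4 below 0.006 m and value of joint drum between 2.383 and 2.643 rad))), for 0.2 s.
4. the start button is pressed fully (all of step 3 and value of joint start above 0.0045 m), for 0.02 s.
At the end, for the whole second after the job is handed in: Every controller present is seated in a bay of its own (within 6 mm, 7 degrees), bays filled from the left, lid closed (under 0.05 rad), both turnbuttons past 1.3 rad, the drum within 0.13 rad of the number of controllers loaded, start button pressed once all that was done and released (all of step 3 and value of joint start below 0.002 m); the robot touches nothing.
It fails at once if the start button is pressed while the lid is open or a turnbutton is not turned home (value of joint start above 0.003 m and (value of joint lid above 0.06 rad or not (value of joint turnbutton_left above 1.3 rad) or not (value of joint turnbutton_right above 1.3 rad))).
It fails at once if the start button is pressed while the window shows a wrong number ((value of joint start above 0.003 m and not (distance between any of controller1_mid, controller2_mid, controller3_mid, controller4_mid and bay3 below 0.006 m) and (value of joint drum below 1.107 rad or value of joint drum above 1.407 rad)) or (value of joint start above 0.003 m and distance between any of controller1_mid, controller2_mid, controller3_mid, controller4_mid and bay3 below 0.006 m and not (distance between any of controller1_mid, controller2_mid, controller3_mid, controller4_mid and bay4 below 0.006 m) and (value of joint drum below 1.735 rad or value of joint drum above 2.035 rad)) or (value of joint start above 0.003 m and distance between any of controller1_mid, controller2_mid, controller3_mid, controller4_mid and bay4 below 0.006 m and (value of joint drum below 2.363 rad or value of joint drum above 2.663 rad))).
It fails at once if one of the other loose things is knocked more than 3 cm out of place (distance of any of battery_pack, screwdriver_blue, flux_tin, marker, pocket_meter from where it was at the start of the episode above 0.03 m).
Of controller1, controller2, controller3, controller4 only 2 to 4 are there at a start; the rules pass over those that are not, and their reading is None.
At some moment in a run one of controller1, controller2, controller3, controller4 may be knocked a few centimetres aside while the robot is not near it.
Once in a run the grip may slacken for a moment while it holds something.
It also fails if it takes over 208 s, if anything falls off the work surface, if the arm or the gripper's body presses on something with over 40 N, if the wrist force passes 120 N, or if a joint passes its speed limit or range.

## Working session

There is one attempt and no reset: what is moved stays moved. The work goes in short steps, Python scripts to look and compute and a shell command to move; the robot and the scene stay as the last step left them, time stands still between calls to the robot, and variables do not carry over. Pictures are saved under pics/ and viewed, and the job is handed in when it is done.

```bash
ls; mkdir -p pics; python3 - <<'E'
from workcell import state, vision, job, env
import cv2
print(state()); print(env.grasp_offset)
for n in("side","top"):
    im=vision.grab_frame(n); cv2.imwrite(f"pics/{n}0.png",im[:,:,::-1]); print(vision.camera_model(n))
E
```

```text
pics
{'time_s': 0.0, 'qpos': array([ 7.33387888e+01,  1.83530938e+01,  8.97069265e+01, -3.58962716e-04,
        7.20422608e+01, -1.14610456e+00]), 'qvel': array([ 0.01074616,  0.03625984,  0.01532065, -0.03176894,  0.01717421,
        0.14553726]), 'effort': array([-4.85406108e-04, -4.12454259e+01, -2.31976211e+01,  7.28030805e-02,
        4.57289396e-02, -1.44468158e-04]), 'ee_pos': array([153.66784586, 553.56724361, 213.10217925]), 'ee_rot': array([-89.99829538,   0.10226758,  74.48500588]), 'force': array([-0.44565214, -1.08333246, -0.06907439]), 'torque': array([-0.04469655, -0.03739752, -0.02780539]), 'gripper_width': 91.21546055474379}
18.8
{'fov_y': 57.8202868270249, 'cx': 279.2086951681577, 'cy': 209.56038456580745, 'distortion': array([-0.01120397,  0.        ,  0.        ,  0.        ,  0.        ]), 'extrinsics': array([[-9.90124173e-01, -1.40146099e-01,  3.63232300e-03,
         5.33580685e+02],
       [ 6.78612874e-02, -4.56442565e-01,  8.87161220e-01,
        -1.19360851e+02],
       [-1.22674237e-01,  8.78646263e-01,  4.61445311e-01,
        -9.13516642e+02],
       [ 0.00000000e+00,  0.00000000e+00,  0.00000000e+00,
         1.00000000e+00]])}
{'fov_y': 47.82281020782818, 'cx': 285.99511364103824, 'cy': 210.06599759907976, 'distortion': array([-0.06615487,  0.        ,  0.        ,  0.        ,  0.        ]), 'extrinsics': array([[-5.84016551e-03, -9.99981428e-01,  1.74233460e-03,
        -4.57959802e+01],
       [ 9.96366783e-01, -5.67099405e-03,  8.49769020e-02,
        -5.45264453e+02],
       [-8.49654430e-02,  2.23228349e-03,  9.96381398e-01,
        -1.37366364e+03],
       [ 0.00000000e+00,  0.00000000e+00,  0.00000000e+00,
         1.00000000e+00]])}
```

View pics/top0.png

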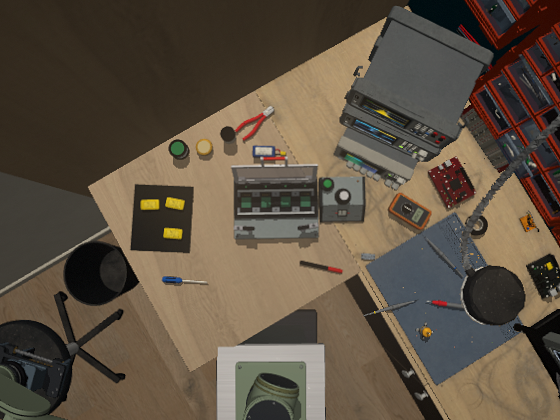

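View pics/side0.png

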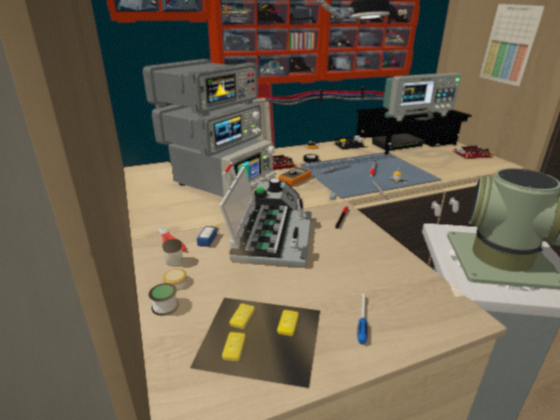

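```bash
cat > h.py <<'E'
import numpy as np, cv2
from workcell import state, vision, env
from scipy.spatial.transform import Rotation as Ro
def KD(n):
    m=vision.camera_model(n); f=210/np.tan(np.radians(m['fov_y']/2))
    return np.array([[f,0,m['cx']],[0,f,m['cy']],[0,0,1]]),np.array(m['distortion']),np.array(m['extrinsics'])
F=np.diag([1.,-1,-1])
def proj(n,P):
    K,D,E=KD(n); P=np.atleast_2d(np.asarray(P,float))
    c=(P@E[:3,:3].T+E[:3,3])@F
    return cv2.projectPoints(c.reshape(-1,1,3),np.zeros(3),np.zeros(3),K,D)[0].reshape(-1,2)
def unproj(n,uv,z):
    K,D,E=KD(n); uv=np.atleast_2d(np.asarray(uv,float))
    p=cv2.undistortPoints(uv.reshape(-1,1,2),K,D).reshape(-1,2)
    d=np.c_[p,np.ones(len(p))]@F@E[:3,:3]; o=-E[:3,:3].T@E[:3,3]
    t=(np.asarray(z)-o[2])/d[:,2]
    return o+d*t[:,None]
def grab(n,name=None):
    im=vision.grab_frame(n)[:,:,::-1].copy()
    if name: cv2.imwrite(f"pics/{name}.png",im)
    return im
def crop(im,x0,y0,x1,y1,s,name):
    cv2.imwrite(f"pics/{name}.png",cv2.resize(im[y0:y1,x0:x1],None,fx=s,fy=s,interpolation=cv2.INTER_CUBIC))
def yellows(im,n='top',z=13):
    hsv=cv2.cvtColor(im,cv2.COLOR_BGR2HSV); m=cv2.inRange(hsv,(22,140,120),(35,255,255))
    N,l,st,c=cv2.connectedComponentsWithStats(m)
    out=[]
    for i in range(1,N):
        if st[i,4]<60: continue
        cs,_=cv2.findContours((l==i).astype('uint8'),0,2)
        r=cv2.minAreaRect(cs[0]); out.append((c[i],st[i,4],r,cs[0]))
    return out
E
python3 - <<'E'
from h import *
im=cv2.imread('pics/top0.png'); s=cv2.imread('pics/side0.png')
crop(im,225,140,375,250,5,'t0a'); crop(im,125,175,200,255,7,'t0b'); crop(s,215,155,325,275,5,'s0a')
for c,a,r,_ in yellows(im):
    print(c,a,r,unproj('top',c,13)[0])
E
```

```text
[174.45744681 203.04787234] 188 ((174.4807586669922, 203.09616088867188), (18.238800048828125, 10.198039054870605), 11.309932708740234) [568.78252837 283.81290208  13.        ]
[149.54301075 204.05376344] 186 ((149.5, 204.0), (10.0, 17.0), 90.0) [566.22496642 358.83767859  13.        ]
[172.34408602 232.89784946] 186 ((172.0, 233.0), (10.0, 18.0), 90.0) [479.74299277 288.91203012  13.        ]
```

View pics/t0a.png

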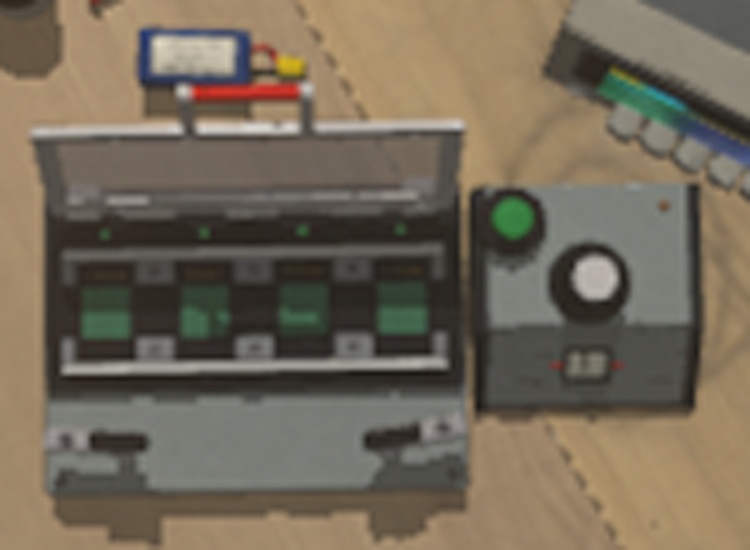

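View pics/t0b.png

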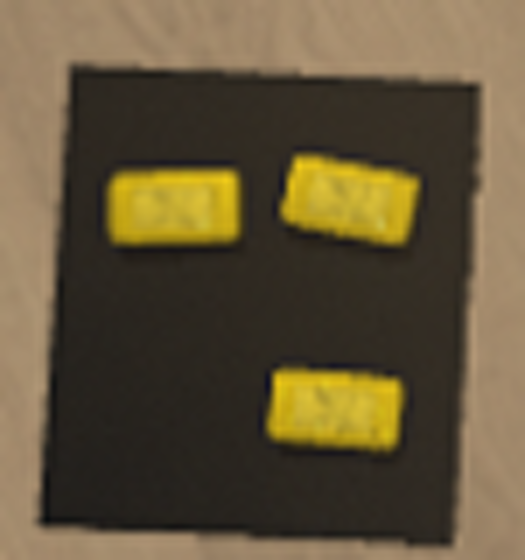

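View pics/s0a.png

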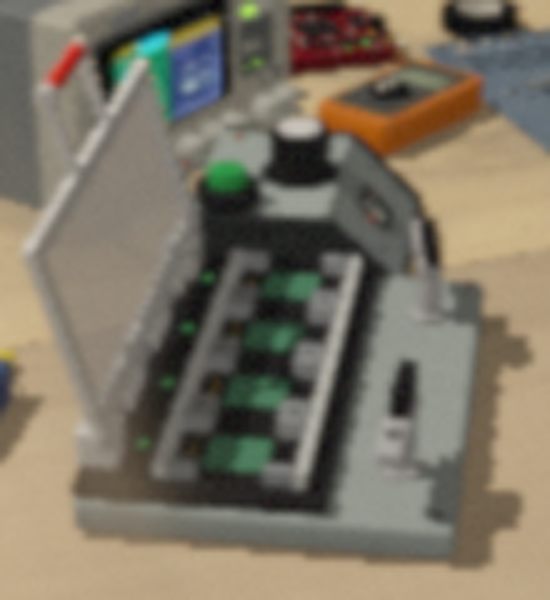

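```bash
cat >> h.py <<'E'
from scipy.optimize import least_squares
def tri(ut,us):
    r=least_squares(lambda P:np.r_[proj('top',P)[0]-ut,proj('side',P)[0]-us],[550,0,50])
    return r.x, np.abs(r.fun).max()
E
python3 - <<'E'
from h import *
T=lambda x,y:np.array([225+(x+.5)/5-.5,140+(y+.5)/5-.5])
S=lambda x,y:np.array([215+(x+.5)/5-.5,155+(y+.5)/5-.5])
for n,a,b in [('bar',(245,92),(68,62)),('finL',(118,441),(403,390)),('finR',(392,438),(427,245)),('knob',(596,277),(300,128)),('btn',(513,217),(225,172))]:
    print(n,*tri(T(*a),S(*b)))
for n,p,z in [('podRL',(472,187),50),('podRR',(700,185),50),('bay1pad',(106,311),30),('bay4pad',(402,308),30),('FL',(47,488),22),('FR',(467,486),22),('finLtop',(118,441),75),('finRtop',(392,438),75),('knobtop',(596,277),80),('btn',(513,217),62)]:
    print(n,unproj('top',T(*p),z)[0])
E
```

```text
bar [667.33928694 -16.97415536 191.19377007] 0.16064670513242163
finL [492.21713759  59.2248855   66.42336522] 0.35600413656786145
finR [494.15916565 -96.97395408  64.85768459] 0.7185970071313648
knob [ 582.76084873 -213.3254185    79.01933594] 0.17668396654403296
btn [ 619.42248007 -167.44913412   68.23465191] 0.33837145139960967
podRL [ 638.80643067 -145.55970178   50.        ]
podRR [ 639.39077359 -278.76847178   50.        ]
bay1pad [569.48175814  69.12253127  30.        ]
bay4pad [ 570.26057989 -104.95628785   30.        ]
FL [465.9047228  104.39088718  22.        ]
FR [ 465.6889376  -142.56421607   22.        ]
finLtop [490.78883176  58.4935705   75.        ]
finRtop [491.61235818 -96.68923051  75.        ]
knobtop [ 582.16531221 -213.24853722   80.        ]
btn [ 619.34502893 -168.13403422   62.        ]
```

```bash
cat >> h.py <<'E'
PX,PY,PW=571.,-18.,np.radians(.26)
def W(p,pose=None):
    x0,y0,w=pose or (PX,PY,PW); p=np.atleast_2d(np.asarray(p,float)); c,s=np.cos(w),np.sin(w)
    return np.c_[x0+c*p[:,0]-s*p[:,1], y0+s*p[:,0]+c*p[:,1], p[:,2]]
def overlay(im,n,x0,y0,x1,y1,s,name,pose=None,lid=None):
    o=cv2.resize(im[y0:y1,x0:x1],None,fx=s,fy=s,interpolation=cv2.INTER_CUBIC)
    def poly(P,col,closed=True):
        q=(proj(n,W(P,pose))-[x0,y0]+.5)*s-.5
        cv2.polylines(o,[np.round(q*8).astype(np.int32).reshape(-1,1,2)],closed,col,1,cv2.LINE_AA,3)
    for k in range(4):
        y=87-58*k; poly([[a*30,y+b*17,30] for a,b in((-1,-1),(-1,1),(1,1),(1,-1))],(0,0,255))
    poly([[68,-128,50],[68,-262,50],[-57,-262,0],[-57,-128,0]],(255,0,0))
    poly([[68,125,22],[68,-125,22],[-105,-125,22],[-105,125,22]],(0,255,0))
    cv2.imwrite(f"pics/{name}.png",o)
E
python3 - <<'E'
from h import *
overlay(cv2.imread('pics/top0.png'),'top',225,140,375,250,5,'ov_t0')
overlay(cv2.imread('pics/side0.png'),'side',215,155,325,275,5,'ov_s0')
E
```

```text
(no output)
```

View pics/ov_t0.png

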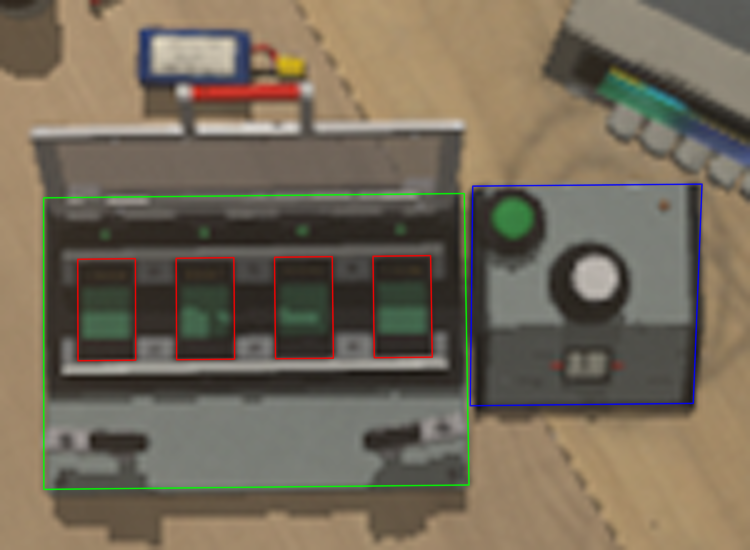

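View pics/ov_s0.png

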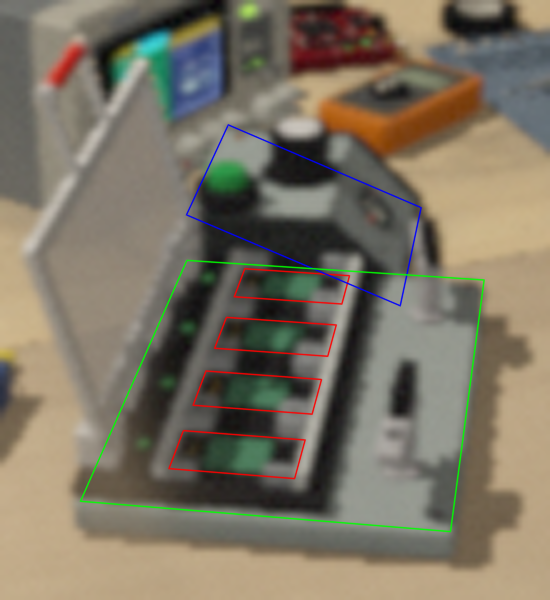

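```bash
cat >> h.py <<'E'
def model_blob(n,x,y,a,z0,s=4):
    c,si=np.cos(a),np.sin(a)
    P=[]
    for zz in (z0,z0+11):
        for dx,dy in ((-15,-28),(15,-28),(15,28),(-15,28)):
            P.append([x+c*dx-si*dy,y+si*dx+c*dy,zz])
    q=proj(n,P); return cv2.convexHull(q.astype(np.float32)).reshape(-1,2)
def fitctrl(im,n,z0=2,guess=None):
    """fit pose of each yellow block by silhouette: returns x,y,angle deg of its long axis from +y"""
    res=[]
    S=8
    for c,a,r,cs in yellows(im):
        u0,v0=int(c[0])-20,int(c[1])-20
        if u0<0 or v0<0: continue
        g=im[v0:v0+40,u0:u0+40].astype(float)
        hsv=cv2.cvtColor(g.astype(np.uint8),cv2.COLOR_BGR2HSV)
        t=((hsv[...,1]>110)&(hsv[...,0]>18)&(hsv[...,0]<38)&(hsv[...,2]>90)).astype(float)
        def ren(p):
            h=(model_blob(n,p[0],p[1],p[2],z0)-[u0,v0]+.5)*S-.5
            m=np.zeros((40*S,40*S),np.float32); cv2.fillConvexPoly(m,np.round(h*16).astype(np.int32),1.,cv2.LINE_AA,4)
            return cv2.resize(m,(40,40),interpolation=cv2.INTER_AREA)
        def cost(p): return ((ren([p[0],p[1],p[2]/50])-t)**2).sum()
        from scipy.optimize import minimize
        w=unproj(n,c,z0+5.5)[0]; best=None
        for a0 in (0,.3,-.3,.8,-.8,1.57):
            x0=np.array([w[0],w[1],a0*50]); sim=np.vstack([x0,x0+[4,0,0],x0+[0,4,0],x0+[0,0,8]])
            o=minimize(cost,x0,method='Nelder-Mead',options=dict(initial_simplex=sim,xatol=.05,fatol=.01))
            if best is None or o.fun<best.fun: best=o
        res.append((best.x[0],best.x[1],np.degrees(best.x[2]/50),best.fun,a,c))
    return res
E
python3 - <<'E'
from h import *
for n in('top','side'):
    for r in fitctrl(cv2.imread(f'pics/{n}0.png'),n): print(n,np.round(r[:4],1),r[4],r[5])
E
```

```text
top [569.7 284.8 -11.9  63.8] 188 [174.45744681 203.04787234]
top [ 5.669e+02  3.620e+02 -2.000e-01  3.990e+01] 186 [149.54301075 204.05376344]
top [479.8 290.   -5.4   8.8] 186 [172.34408602 232.89784946]Traceback (most recent call last):
  File "<stdin>", line 3, in <module>
  File "h.py", line 77, in fitctrl
    o=minimize(cost,x0,method='Nelder-Mead',options=dict(initial_simplex=sim,xatol=.05,fatol=.01))
    res = _minimize_neldermead(fun, x0, args, callback, bounds=bounds,
                               **options)
    fxcc = func(xcc)
    fx = function(np.copy(x), *(wrapper_args + args))
  File "h.py", line 72, in cost
    def cost(p): return ((ren([p[0],p[1],p[2]/50])-t)**2).sum()
                          ~~~^^^^^^^^^^^^^^^^^^^^^
  File "h.py", line 69, in ren
    h=(model_blob(n,p[0],p[1],p[2],z0)-[u0,v0]+.5)*S-.5
       ~~~~~~~~~~^^^^^^^^^^^^^^^^^^^^^
  File "h.py", line 57, in model_blob
    q=proj(n,P); return cv2.convexHull(q.astype(np.float32)).reshape(-1,2)
  File "h.py", line 9, in proj
    K,D,E=KD(n); P=np.atleast_2d(np.asarray(P,float))
          ~~^^^
  File "h.py", line 5, in KD
    m=vision.camera_model(n); f=210/np.tan(np.radians(m['fov_y']/2))
ValueError: time passes only in moves, steps and waits
```

```bash
python3 - <<'E'
s=open('h.py').read()
s=s.replace("def KD(n):","import functools\n@functools.lru_cache(None)\ndef KD(n):")
s=s.replace("        def ren(p):","        N,l=cv2.connectedComponents(t.astype(np.uint8)); t=(l==l[20,20]).astype(float)\n        def ren(p):")
open('h.py','w').write(s)
E
python3 - <<'E'
from h import *
print(state()['time_s'])
for n in('top','side'):
    for r in fitctrl(cv2.imread(f'pics/{n}0.png'),n): print(n,np.round(r[:4],1),r[4],r[5])
E
```

```text
0.1
top [569.7 284.8 -11.9   9.8] 188 [174.45744681 203.04787234]
top [ 5.669e+02  3.620e+02 -2.000e-01  7.900e+00] 186 [149.54301075 204.05376344]
top [479.8 290.   -5.4   8.8] 186 [172.34408602 232.89784946]
side [ 1254.  -1973.5    83.1    87.5] 88 [220.60227273  90.80681818]
side [571.4 284.3 -11.5  35.8] 408 [241.2745098  315.74019608]
side [482.3 288.5  -6.3  33.6] 425 [287.47529412 322.24941176]
side [568.5 358.9  -0.7  52.2] 519 [233.22157996 346.02119461]
```

```bash
cat >> h.py <<'E'
def go(x,y,z,yaw):
    s=state(); R=Ro.from_euler('xyz',s['ee_rot'],degrees=True).as_matrix()
    d=R.T@(np.array([x,y,z])-s['ee_pos'])/10
    cur=np.degrees(np.arctan2(R[1,0],R[0,0])); t=cur-yaw; t=(t+180)%360-180
    print('t',round(s['time_s'],2),'pos',np.round(s['ee_pos'],1),'yaw',round(cur,1),'tilt',round(R[2,1],4),'w',round(s['gripper_width'],1),'F',np.round(s['force'],1),'q6',round(s['qpos'][5],1))
    print('shift',np.round(d,2),'turn',round(t,1))
E
python3 -c "
from h import *
go(570.3,284.6,120,-11.7)"
```

```text
t 0.1 pos [153.7 553.6 213.2] yaw 74.5 tilt -1.0 w 91.2 F [-0.3  0.6 -0.2] q6 -1.1
shift [-14.76   9.34 -47.34] turn 86.2
```

```bash
python3 -m handwheel '[[5,[-14.8,4,-47.3],86.2],[5,[-14.8,4,-47.3],86.2],[5,[-14.8,4,-47.3],86.2],[5,[-14.8,4,-47.3],86.2],[5,[-14.8,4,-47.3],86.2],[5,[-14.8,9.3,-47.3],86.2],[5,[-14.8,9.3,-47.3],86.2],[5,[-14.8,9.3,-47.3],86.2],[5,[-14.8,9.3,-47.3],86.2],[5,[-14.8,9.3,-47.3],86.2]]' 20
python3 -c "
from h import *
go(570.3,284.6,50,-11.7)"
```

```text
time_s: 1.1
ee_pos: [565.2, 286.7, 121.5]
ee_rot: [-90.1, 0.0, -11.8]
force: [0.3, 1.4, -0.0]
gripper_width: 49.9
t 1.1 pos [565.2 286.7 121.5] yaw -11.8 tilt -1.0 w 49.9 F [ 0.3  1.4 -0. ] q6 37.7
shift [ 0.54  7.15 -0.09] turn -0.1
```

```bash
python3 -m handwheel '[[5,[0.5,5,-0.1],0],[5,[0.5,9.5,-0.1],0],[5,[0.5,9.5,-0.1],0]]'
python3 -c "
from h import *
go(570.3,284.6,8.5,-11.7)
s=grab('side');crop(s,180,240,330,380,5,'s1')
t=grab('top');crop(t,100,150,250,270,5,'t1')
print([np.round(r[:4],1) for r in fitctrl(t,'top')])"
```

```text
time_s: 1.4
ee_pos: [565.0, 281.4, 19.6]
ee_rot: [-90.6, 0.8, -11.9]
force: [-0.8, -0.9, -0.3]
gripper_width: 50.0
t 1.4 pos [565.  281.4  19.6] yaw -11.9 tilt -0.9998 w 50.0 F [-0.8 -0.9 -0.3] q6 37.4
shift [0.46 1.1  0.43] turn -0.2
[]
```

View pics/s1.png

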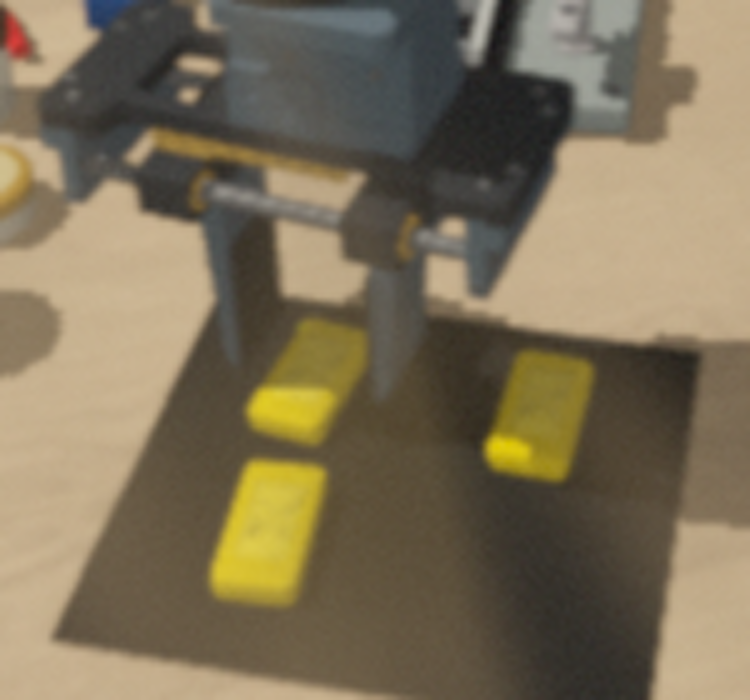

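View pics/t1.png

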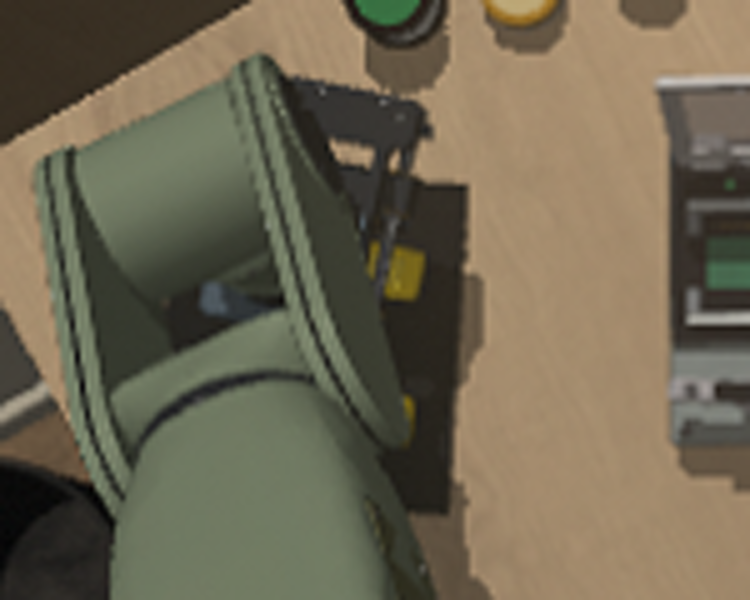

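```bash
python3 -m handwheel '[[5,[0.5,0,0.4],0],[5,[0.5,0,0.4],0],[5,[0.5,0,0.4],0]]'
python3 -c "
from h import *
go(570.3,284.6,8.5,-11.7)"
```

```text
time_s: 1.8
ee_pos: [576.4, 288.4, 28.6]
ee_rot: [-90.0, -0.1, -11.8]
force: [0.2, 0.1, 0.5]
gripper_width: 49.7
t 1.8 pos [576.4 288.4  28.6] yaw -11.8 tilt -1.0 w 49.7 F [0.2 0.1 0.5] q6 37.4
shift [-0.52  2.01 -0.5 ] turn -0.1
```

```bash
python3 -m handwheel '[[5,[-0.5,1.0,-0.5],0],[5,[-0.5,1.0,-0.5],0],[5,[-0.5,1.0,-0.5],0],[5,[-0.5,1.0,-0.5],0]]'
python3 -c "
from h import *
go(570.3,284.6,8.5,-11.7)"
```

```text
time_s: 2.2
ee_pos: [570.5, 284.5, 18.6]
ee_rot: [-90.0, -0.1, -11.8]
force: [0.1, 0.4, 0.4]
gripper_width: 49.9
t 2.2 pos [570.5 284.5  18.6] yaw -11.8 tilt -1.0 w 49.9 F [0.1 0.4 0.4] q6 37.3
shift [-0.02  1.01  0.  ] turn -0.1
```

Descend, close, and lift, then look.

```bash
python3 -m handwheel '[[5,[0,1.0,0],0],[5,[0,1.0,0],0],[5,[0,1.0,0],0],[2.5,[0,1.0,0],0],[2.5,[0,1.0,0],0],[2.5,[0,1.0,0],0],[2.5,[0,1.0,0],0],[2.5,[0,1.0,0],0]]' 25
python3 -c "
from h import *
go(570.3,284.6,120,-11.7)"
```

```text
time_s: 3.0
ee_pos: [570.6, 284.6, 8.8]
ee_rot: [-90.0, -0.1, -11.8]
force: [0.0, 0.1, 0.1]
gripper_width: 29.6
t 3.0 pos [570.6 284.6   8.8] yaw -11.8 tilt -1.0 w 29.6 F [0.  0.1 0.1] q6 37.3
shift [-2.000e-02 -1.112e+01 -1.000e-02] turn -0.1
```

```bash
python3 -m handwheel '[[2.5,[0,-4,0],0],[2.5,[0,-8.5,0],0],[2.5,[0,-8.5,0],0],[2.5,[0,-8.5,0],0]]' 
python3 -c "
from h import *
print(W([0,87,38]),W([0,29,38]),W([0,-29,38]))
go(570.6,69,95,-89.74)
s=grab('side');crop(s,180,220,330,360,5,'s2')"
```

```text
time_s: 3.4
ee_pos: [571.0, 284.8, 95.0]
ee_rot: [-89.9, -0.2, -11.8]
force: [-1.0, 0.2, -0.7]
gripper_width: 29.7
[[570.60520788  68.99910424  38.        ]] [[570.86840263  10.99970141  38.        ]] [[571.13159737 -46.99970141  38.        ]]
t 3.4 pos [571.  284.8  95. ] yaw -11.8 tilt -1.0 w 29.7 F [-1.   0.2 -0.7] q6 37.3
shift [ 4.370e+00 -1.000e-02 -2.114e+01] turn 78.0
```

View pics/s2.png

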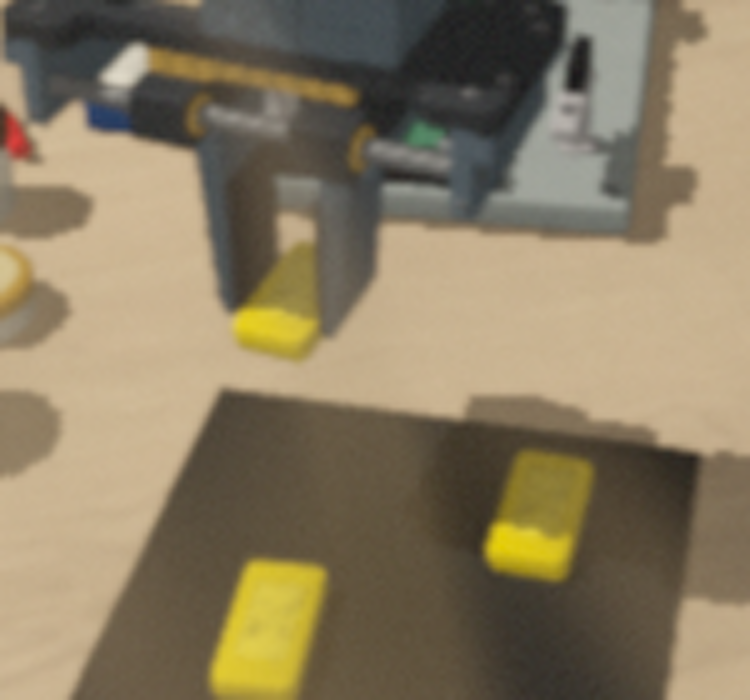

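```bash
python3 -m handwheel '[[2.5,[0,0,0],78],[2.5,[0,0,0],78],[2.5,[0,0,0],78],[2.5,[0,0,0],78],[2.5,[0,0,0],78],[2.5,[1,0,-5],78],[2.5,[2,0,-9],78],[2.5,[3,0,-14],78],[2.5,[4,0,-18],78],[2.5,[4.4,0,-21.1],78]]' 
python3 -m handwheel '[[2.5,[0,0,0],0],[2.5,[0,0,0],0],[2.5,[0,0,0],0]]' 
python3 -c "
from h import *
go(570.6,69,50,-89.74)
s=grab('side');crop(s,200,150,350,290,5,'s3')"
```

```text
time_s: 4.45
ee_pos: [568.6, 66.1, 91.6]
ee_rot: [-90.2, -0.1, -90.0]
force: [-0.0, -0.8, -0.2]
gripper_width: 29.5
time_s: 4.75
ee_pos: [568.1, 66.9, 90.6]
ee_rot: [-90.3, -0.1, -90.0]
force: [0.5, 0.7, -0.4]
gripper_width: 29.4
t 4.75 pos [568.1  66.9  90.6] yaw -90.0 tilt -1.0 w 29.4 F [ 0.5  0.7 -0.4] q6 95.6
shift [-0.21  4.06  0.27] turn -0.2
```

View pics/s3.png

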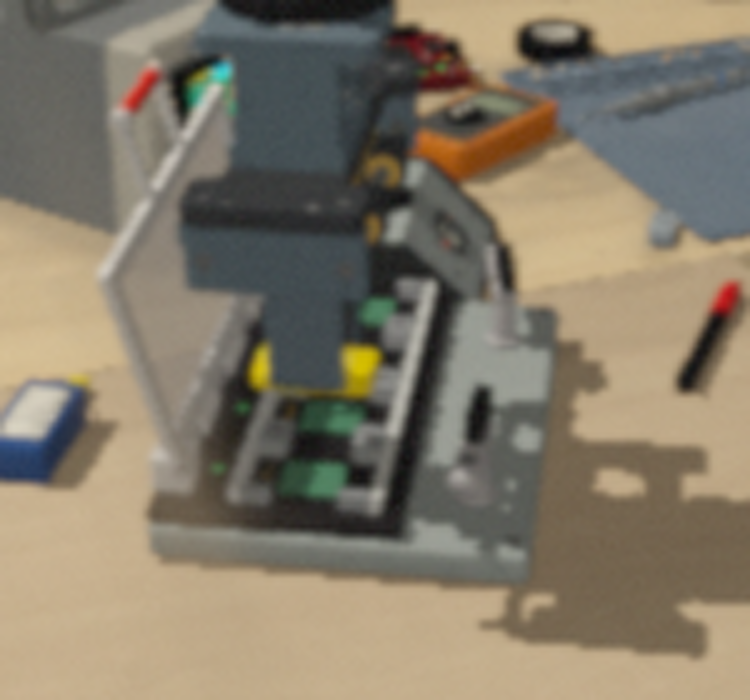

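```bash
cat >> h.py <<'E'
def held(n,im,x0,y0,x1,y1,s,name,grip=6.5,off=0):
    st=state(); p=st['ee_pos']; R=Ro.from_euler('xyz',st['ee_rot'],degrees=True).as_matrix()
    o=cv2.resize(im[y0:y1,x0:x1],None,fx=s,fy=s,interpolation=cv2.INTER_CUBIC)
    for yy in(grip,grip-11):
        P=[p+R@[a*15,yy,b*28+off] for a,b in((-1,-1),(-1,1),(1,1),(1,-1))]
        q=(proj(n,P)-[x0,y0]+.5)*s-.5
        cv2.polylines(o,[np.round(q*8).astype(np.int32).reshape(-1,1,2)],True,(0,0,255) if yy>0 else (255,0,255),1,cv2.LINE_AA,3)
    cv2.imwrite(f"pics/{name}.png",o)
E
python3 -c "
from h import *
s=grab('side');held('side',s,230,195,300,245,10,'s3h')"
```

```text
(no output)
```

View pics/s3h.png

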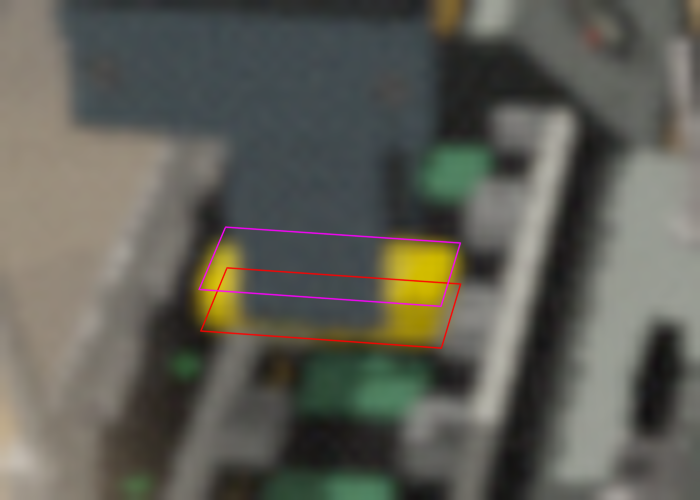

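```bash
python3 -m handwheel '[[2.5,[-0.2,0,0.3],0],[2.5,[-0.2,2,0.3],0],[2.5,[-0.2,4,0.3],0],[2.5,[-0.2,4,0.3],0],[2.5,[-0.2,4,0.3],0],[2.5,[-0.2,4,0.3],0]]' 
python3 -c "
from h import *
go(570.6,69,39,-89.74)
s=grab('side');held('side',s,230,195,300,245,10,'s4h')"
```

```text
time_s: 5.45
ee_pos: [572.3, 69.7, 52.2]
ee_rot: [-90.1, -0.1, -89.9]
force: [0.2, 0.1, 0.6]
gripper_width: 29.7
t 5.45 pos [572.3  69.7  52.2] yaw -89.9 tilt -1.0 w 29.7 F [0.2 0.1 0.6] q6 95.8
shift [ 0.07  1.32 -0.17] turn -0.1
```

View pics/s4h.png

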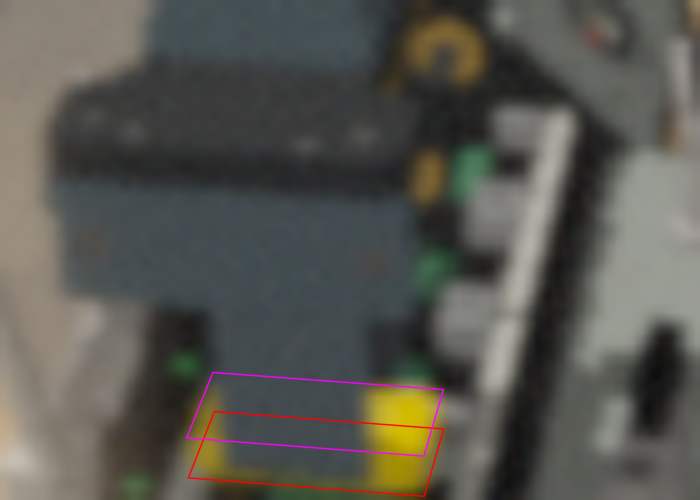

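```bash
python3 -m handwheel '[[2.5,[0.1,0.4,-0.15],0],[2.5,[0.1,0.8,-0.15],0],[2.5,[0.1,1.1,-0.15],0],[2.5,[0.1,1.3,-0.15],0],[2.5,[0.1,1.3,-0.15],0],[2.5,[0.1,1.3,-0.15],0]]' 
python3 -c "
from h import *
go(570.6,69,38,-89.74)"
```

```text
time_s: 6.1
ee_pos: [570.8, 68.6, 39.2]
ee_rot: [-90.1, -0.1, -89.9]
force: [-0.4, 1.0, 0.4]
gripper_width: 29.4
t 6.1 pos [570.8  68.6  39.2] yaw -89.9 tilt -1.0 w 29.4 F [-0.4  1.   0.4] q6 95.7
shift [-0.04  0.12 -0.02] turn -0.2
```

```bash
python3 -m handwheel '[[2.5,[0,0.12,0],0],[2.5,[0,0.12,0],0],[4,[0,0.12,0],0],[4,[0,0.12,0],0],[4,[0,0.12,0],0],[4,[0,-3,0],0],[4,[0,-6,0],0],[4,[0,-6,0],0],[4,[0,-6,0],0],[4,[0,-6,0],0]]' 
python3 -c "
from h import *
go(567.5,361,60,-0.5)"
```

```text
time_s: 7.1
ee_pos: [569.9, 68.6, 98.0]
ee_rot: [-90.2, -0.1, -89.9]
force: [1.3, 0.4, -0.5]
gripper_width: 39.8
t 7.1 pos [569.9  68.6  98. ] yaw -89.9 tilt -1.0 w 39.8 F [ 1.3  0.4 -0.5] q6 95.7
shift [-29.24   3.76  -0.17] turn -89.4
```

Now go to B (rotating once clear of the lid), then look.

```bash
python3 -m handwheel '[[5,[-4,-1,0],0],[5,[-9,-1,0],0],[5,[-14,-1,0],-8],[5,[-19,-1,0],-17],[5,[-24,-1,0],-25],[5,[-27,-1,0],-34],[5,[-29.2,-1,-0.2],-43],[5,[-29.2,-1,-0.2],-51],[5,[-29.2,-1,-0.2],-60],[5,[-29.2,-1,-0.2],-68]]' 
python3 -c "
from h import *
go(567.5,361,60,-0.5)
s=grab('side','s5');t=grab('top','t5')
for n,i in(('side',s),('top',t)):
  for r in fitctrl(i,n): print(n,np.round(r[:4],1),r[4],r[5])
"
```

```text
time_s: 8.1
ee_pos: [566.4, 360.6, 105.5]
ee_rot: [-90.3, 0.3, -21.5]
force: [0.1, 0.6, 0.8]
gripper_width: 50.3
t 8.1 pos [566.4 360.6 105.5] yaw -21.5 tilt -1.0 w 50.3 F [0.1 0.6 0.8] q6 53.0
shift [0.11 4.55 0.11] turn -21.0
side [481.4 288.5  -4.4  19.8] 410 [287.81219512 322.04878049]
side [568.6 358.8  -0.   30.1] 515 [233.29320388 345.94174757]
top [571.2  70.9 -88.3   6.1] 133 [245.60150376 204.21052632]
top [ 5.669e+02  3.620e+02 -2.000e-01  9.900e+00] 186 [149.54301075 204.05376344]
top [479.6 289.3  -5.7  17.1] 66 [178.10606061 233.53030303]
```

View pics/s5.png

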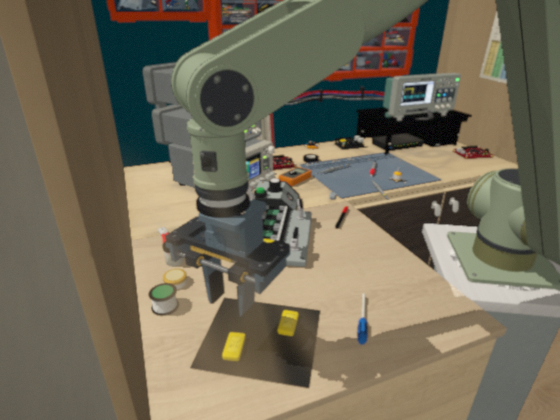

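View pics/t5.png

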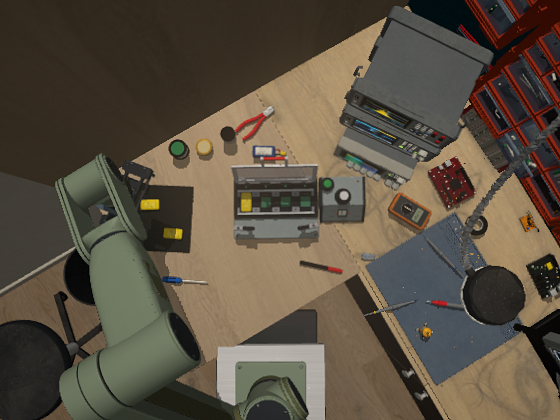

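```bash
python3 -m handwheel '[[5,[0,0,0.1],-10],[5,[0.1,0,0.1],-21],[5,[0.1,4.6,0.1],-21],[5,[0.1,4.6,0.1],-21],[5,[0.1,4.6,0.1],-21],[5,[0.1,4.6,0.1],-21]]' 
python3 -c "
from h import *
go(567.7,360.4,8.5,-0.2)"
```

```text
time_s: 8.8
ee_pos: [568.3, 361.2, 61.1]
ee_rot: [-90.1, 0.3, -1.1]
force: [0.2, 0.3, -0.6]
gripper_width: 49.8
t 8.8 pos [568.3 361.2  61.1] yaw -1.1 tilt -1.0 w 49.8 F [ 0.2  0.3 -0.6] q6 32.5
shift [-0.03  5.26 -0.07] turn -0.9
```

```bash
python3 -m handwheel '[[5,[0,2.5,-0.1],-0.9],[5,[0,4.5,-0.1],-0.9],[5,[0,5.2,-0.1],-0.9],[5,[0,5.2,-0.1],-0.9],[5,[0,5.2,-0.1],-0.9],[2.5,[0,5.2,-0.1],-0.9],[2.5,[0,5.2,-0.1],-0.9],[2.5,[0,5.2,-0.1],-0.9],[2.5,[0,5.2,-0.1],-0.9],[2.5,[0,5.2,-0.1],-0.9]]' 25
python3 -c "
from h import *
go(567.7,360.4,100,-0.2)"
```

```text
time_s: 9.8
ee_pos: [568.3, 360.3, 9.8]
ee_rot: [-90.1, 0.3, -0.2]
force: [-1.1, -0.0, 4.5]
gripper_width: 29.4
t 9.8 pos [568.3 360.3   9.8] yaw -0.2 tilt -1.0 w 29.4 F [-1.1 -0.   4.5] q6 31.5
shift [-0.1  -9.02 -0.  ] turn 0.0
```

```bash
python3 -m handwheel '[[4,[0,0,0],0],[4,[0,0.1,0],0],[4,[0,0.15,0],0],[4,[0,0.15,0],0],[2.5,[0,0.15,0],0],[2.5,[0,0.15,0],0],[2.5,[0,0.15,0],0],[2.5,[0,0.15,0],0]]' 25
python3 -c "
from h import *
go(567.7,360.4,95,-90)"
```

```text
time_s: 10.6
ee_pos: [568.3, 360.3, 8.3]
ee_rot: [-90.1, 0.3, -0.2]
force: [0.2, -0.0, 0.6]
gripper_width: 29.6
t 10.6 pos [568.3 360.3   8.3] yaw -0.2 tilt -1.0 w 29.6 F [ 0.2 -0.   0.6] q6 31.5
shift [-0.1  -8.67 -0.  ] turn 89.8
```

```bash
python3 -m handwheel '[[2.5,[0,-4,0],0],[2.5,[0,-8.7,0],8],[2.5,[0,-8.7,0],17],[2.5,[0,-8.7,0],26],[2.5,[0,-8.7,-3],34],[2.5,[0,-8.7,-7],43],[2.5,[0,-8.7,-11],51],[2.5,[0,-8.7,-14],60],[2.5,[0,-8.7,-16],68],[2.5,[0,-8.7,-17],77]]' 
python3 -c "
from h import *
go(570.9,11,95,-89.74)"
```

```text
time_s: 11.6
ee_pos: [568.1, 188.3, 95.7]
ee_rot: [-90.3, -0.0, -77.2]
force: [-0.2, 0.6, -0.7]
gripper_width: 29.5
t 11.6 pos [568.1 188.3  95.7] yaw -77.2 tilt -1.0 w 29.5 F [-0.2  0.6 -0.7] q6 94.5
shift [17.36  0.1  -3.65] turn 12.5
```

```bash
python3 -m handwheel '[[2.5,[2,0,-0.5],6],[2.5,[6,0,-1.3],12.5],[2.5,[10,0,-2.1],12.5],[2.5,[14,0,-3],12.5],[2.5,[17.4,0,-3.7],12.5],[2.5,[17.4,0,-3.7],12.5],[2.5,[17.4,0,-3.7],12.5],[2.5,[17.4,0,-3.7],12.5]]' 
python3 -c "
from h import *
go(570.9,11,50,-89.74)
s=grab('side');held('side',s,230,165,300,245,8,'s6h')"
```

```text
time_s: 12.4
ee_pos: [570.5, 11.3, 96.0]
ee_rot: [-90.3, -0.1, -89.7]
force: [-0.0, -0.7, -1.3]
gripper_width: 29.5
t 12.4 pos [570.5  11.3  96. ] yaw -89.7 tilt -1.0 w 29.5 F [-0.  -0.7 -1.3] q6 89.8
shift [0.02 4.6  0.06] turn 0.1
```

View pics/s6h.png

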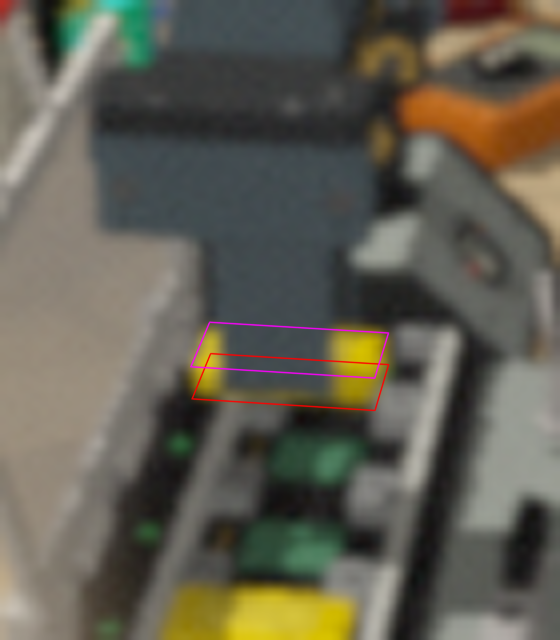

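```bash
python3 -m handwheel '[[2.5,[0,2,0.1],0],[2.5,[0,4,0.1],0],[2.5,[0,4.6,0.1],0],[2.5,[0,4.9,0.1],0],[2.5,[0,5.2,0.1],0],[2.5,[0,5.5,0.1],0],[2.5,[0,5.7,0.1],0],[2.5,[0,5.7,0.1],0],[2.5,[0,5.7,0.1],0],[2.5,[0,5.7,0.1],0]]' 
python3 -c "
from h import *
go(570.7,11,38,-89.74)"
```

```text
time_s: 13.45
ee_pos: [571.4, 11.4, 39.3]
ee_rot: [-90.2, -0.1, -89.6]
force: [-0.3, 0.4, 0.1]
gripper_width: 29.7
t 13.45 pos [571.4  11.4  39.3] yaw -89.6 tilt -1.0 w 29.7 F [-0.3  0.4  0.1] q6 89.8
shift [ 0.04  0.13 -0.07] turn 0.1
```

```bash
python3 -m handwheel '[[2.5,[0,0.15,-0.05],0],[2.5,[0,0.15,-0.05],0],[4,[0,0.15,-0.05],0],[4,[0,0.15,-0.05],0],[4,[0,0.15,-0.05],0],[4,[0,-3,0],0],[4,[0,-6,0],0],[4,[0,-6,0],0],[4,[0,-6,0],0]]' 
python3 -c "
from h import *
go(480.7,289.2,95,-5.4)"
```

```text
time_s: 14.35
ee_pos: [571.5, 11.6, 99.3]
ee_rot: [-90.2, -0.1, -89.6]
force: [0.0, -0.9, -0.1]
gripper_width: 39.7
t 14.35 pos [571.5  11.6  99.3] yaw -89.6 tilt -1.0 w 39.7 F [ 0.  -0.9 -0.1] q6 89.8
shift [-27.82   0.43  -8.9 ] turn -84.2
```

```bash
python3 -m handwheel '[[4,[-4,0,0],0],[5,[-9,0,0],0],[5,[-14,0,-2],0],[5,[-18,0,-4],-8],[5,[-22,0,-6],-17],[5,[-26,0,-8],-25],[5,[-27.8,0.4,-8.9],-34],[5,[-27.8,0.4,-8.9],-42],[5,[-27.8,0.4,-8.9],-51],[5,[-27.8,0.4,-8.9],-59]]' 
python3 -c "
from h import *
go(480.7,289.2,95,-5.4)
s=grab('side','s7');t=grab('top','t7')
crop(t,225,140,375,250,5,'t7a')
for n,i in(('side',s),('top',t)):
  for r in fitctrl(i,n): print(n,np.round(r[:4],1),r[4],r[5])
"
```

```text
time_s: 15.35
ee_pos: [479.2, 288.8, 93.3]
ee_rot: [-90.4, 0.3, -30.2]
force: [-0.4, 0.6, -0.6]
gripper_width: 50.1
t 15.35 pos [479.2 288.8  93.3] yaw -30.2 tilt -1.0 w 50.1 F [-0.4  0.6 -0.6] q6 60.1
shift [ 0.1  -0.17  0.11] turn -24.8
side [ 1254.2 -1974.5    80.6    89.5] 89 [220.47191011  90.95505618]
side [427.7 284.7  -6.7  29.4] 402 [316.67164179 324.02238806]
top [571.2  70.9 -88.3   6.4] 134 [245.59701493 204.14925373]
top [570.8  13.  -92.2   5.8] 105 [264.56190476 204.79047619]
top [424.8 281.4 170.4  41. ] 60 [170.7        249.78333333]
```

View pics/t7a.png

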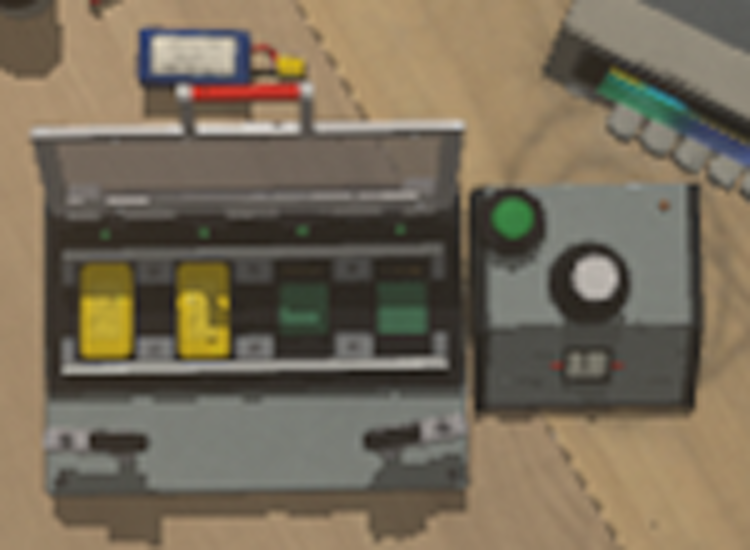

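View pics/s7.png

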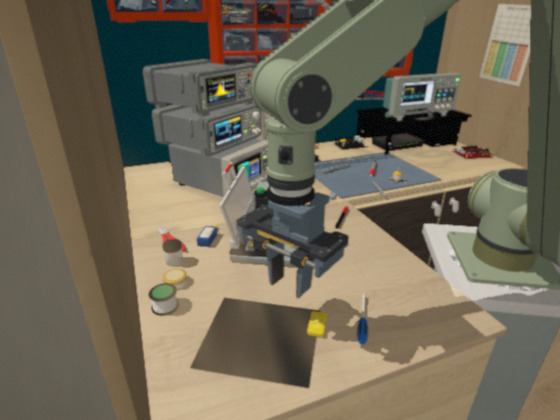

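```bash
python3 -m handwheel '[[5,[4,-4,0],-9],[5,[8,-4,0],-17],[5,[12,-4,0],-24.8],[5,[16,-4,0],-24.8],[5,[16,-4,0],-24.8]]' 
python3 -c "
from h import *
s=grab('side','s8');t=grab('top','t8')
crop(t,125,175,225,295,5,'t8a')
crop(s,270,280,390,380,6,'s8a')
for n,i in(('side',s),('top',t)):
  for z0 in (0,2):
   for r in fitctrl(i,n,z0): print(n,z0,np.round(r[:4],1),r[4],r[5])
go(428,284,95,-7)
"
```

```text
time_s: 15.95
ee_pos: [620.9, 204.1, 131.1]
ee_rot: [-90.3, 0.3, -6.3]
force: [-0.0, 1.0, -0.6]
gripper_width: 50.0
side 0 [579.9 -39.9  90.2  20.9] 175 [265.95428571 230.91428571]
side 0 [579.8  20.6  88.8  21.3] 214 [261.79439252 242.94392523]
side 0 [428.  281.7  -6.5  33.6] 420 [316.39285714 323.56666667]
side 2 [579.2 -36.6 -90.1  20.9] 175 [265.95428571 230.91428571]
side 2 [579.4  23.7 -91.4  21.1] 214 [261.79439252 242.94392523]
side 2 [428.  283.9  -6.3  32.9] 420 [316.39285714 323.56666667]
top 0 [571.4  71.1  91.7   6.4] 135 [245.62962963 204.31111111]
top 0 [571.   13.1  87.9   5.8] 107 [264.59813084 204.63551402]
top 2 [571.2  70.9  91.7   6.4] 135 [245.62962963 204.31111111]
top 2 [570.8  13.   87.8   5.8] 107 [264.59813084 204.63551402]
t 16.05 pos [617.  206.3 131.1] yaw -6.1 tilt -0.9999 w 49.8 F [ 0.5  0.1 -0.4] q6 23.6
shift [-19.59   3.78   5.74] turn 0.9
```

View pics/t8a.png

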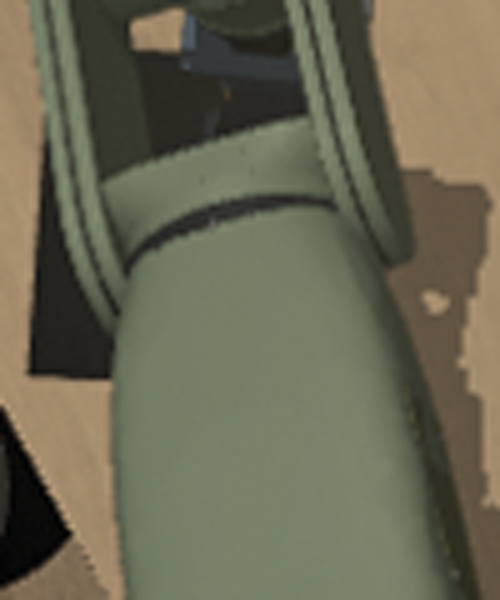

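View pics/s8a.png

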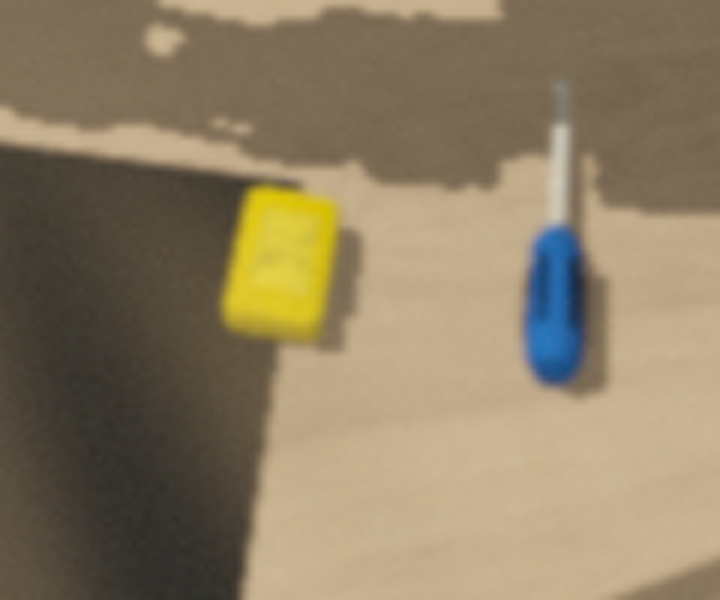

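```bash
python3 -m handwheel '[[5,[-2,-1,-3],0],[5,[-5,-2,-7],0],[5,[-8,-2,-12],0],[5,[-8,-2,-14],0]]' 
python3 -c "
from h import *
t=grab('top','t9')
crop(t,125,175,225,295,5,'t9a')
for n,i in(('top',t),):
  for z0 in (0,2):
   for r in fitctrl(i,n,z0): print(n,z0,np.round(r[:4],1),r[4],r[5])
go(427.5,284,95,-7)
"
```

```text
time_s: 16.45
ee_pos: [517.8, 74.8, 152.4]
ee_rot: [-90.3, 0.8, -6.1]
force: [1.0, 0.0, -0.1]
gripper_width: 50.1
top 0 [571.   13.1  88.    5.8] 124 [264.78225806 203.45967742]
top 0 [424.9 285.4  -5.8  10.8] 192 [173.828125   251.22395833]
top 2 [570.8  13.   87.8   5.8] 124 [264.78225806 203.45967742]
top 2 [424.9 284.9  -5.8  10.8] 192 [173.828125   251.22395833]
t 16.5 pos [517.8  71.6 152.5] yaw -6.2 tilt -0.9999 w 49.5 F [-1.5 -2.3  1. ] q6 13.2
shift [-11.19   5.73  20.19] turn 0.8
```

View pics/t9a.png

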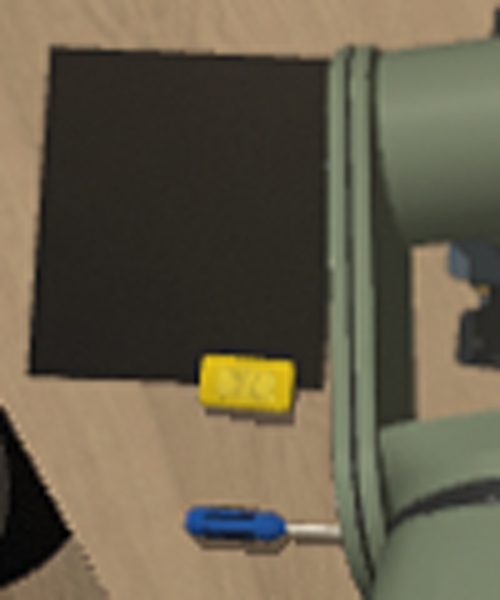

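```bash
python3 -m handwheel '[[5,[-3,1,5],0],[5,[-5,2,10],0],[5,[-8,4,15],0],[5,[-11.2,5.7,20.2],0],[5,[-11.2,5.7,20.2],0],[5,[-11.2,5.7,20.2],0],[5,[-11.2,5.7,20.2],0],[5,[-11.2,5.7,20.2],0]]' 
python3 -c "
from h import *
go(426.5,284.3,25,-6.1)
"
```

```text
time_s: 17.3
ee_pos: [427.4, 283.7, 95.6]
ee_rot: [-90.5, 0.8, -6.2]
force: [-0.2, -1.8, 0.6]
gripper_width: 49.9
t 17.3 pos [427.4 283.7  95.6] yaw -6.2 tilt -0.9999 w 49.9 F [-0.2 -1.8  0.6] q6 38.4
shift [-0.    7.06  0.11] turn -0.1
```

```bash
python3 -m handwheel '[[5,[0,3,0.1],0],[5,[0,6,0.1],0],[5,[0,7,0.1],0],[5,[0,7,0.1],0],[5,[0,7,0.1],0],[5,[0,7,0.1],0],[5,[0,7,0.1],0]]' 
python3 -c "
from h import *
go(426.5,284.3,8,-6.1)
print(state()['ee_rot'])
s=grab('side');crop(s,270,260,390,360,6,'s10')
"
```

```text
time_s: 18.0
ee_pos: [427.3, 284.6, 26.7]
ee_rot: [-90.4, 0.7, -6.3]
force: [-0.5, 0.5, -0.2]
gripper_width: 50.0
t 18.0 pos [427.3 284.6  26.7] yaw -6.3 tilt -0.9999 w 50.0 F [-0.5  0.5 -0.2] q6 38.5
shift [-0.06  1.87 -0.02] turn -0.2
[-90.41458423   0.66439872  -6.25517755]
```

View pics/s10.png

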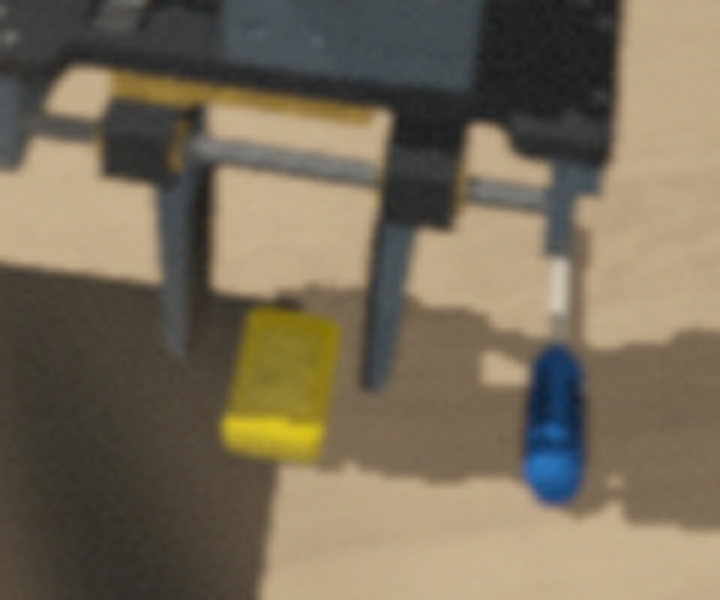

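```bash
python3 -m handwheel '[[5,[-0.1,1,0],0],[5,[-0.1,1.9,0],0],[5,[-0.1,1.9,0],0],[5,[-0.1,1.9,0],0],[2.5,[-0.1,1.9,0],0],[2.5,[-0.1,1.9,0],0],[2.5,[-0.1,1.9,0],0],[2.5,[-0.1,1.9,0],0],[2.5,[-0.1,1.9,0],0]]' 25 
python3 -m handwheel '[[2.5,[0,-2,0],0],[2.5,[0,-6,0],0],[2.5,[0,-9,0],0],[2.5,[0,-9,0],0],[2.5,[0,-9,0],0]]' 
python3 -c "
from h import *
go(571,-47,98,-89.74)
s=grab('side');held('side',s,255,230,345,330,7,'s11',6)
"
```

```text
time_s: 18.95
ee_pos: [426.1, 284.6, 7.7]
ee_rot: [-90.4, 0.7, -6.2]
force: [0.9, -0.4, 0.6]
gripper_width: 29.8
time_s: 19.45
ee_pos: [427.1, 285.1, 98.0]
ee_rot: [-90.4, 0.6, -6.2]
force: [0.2, -0.2, -0.9]
gripper_width: 29.5
t 19.45 pos [427.1 285.1  98. ] yaw -6.2 tilt -0.9999 w 29.5 F [ 0.2 -0.2 -0.9] q6 38.6
shift [ 1.792e+01  1.000e-02 -3.145e+01] turn 83.5
```

View pics/s11.png

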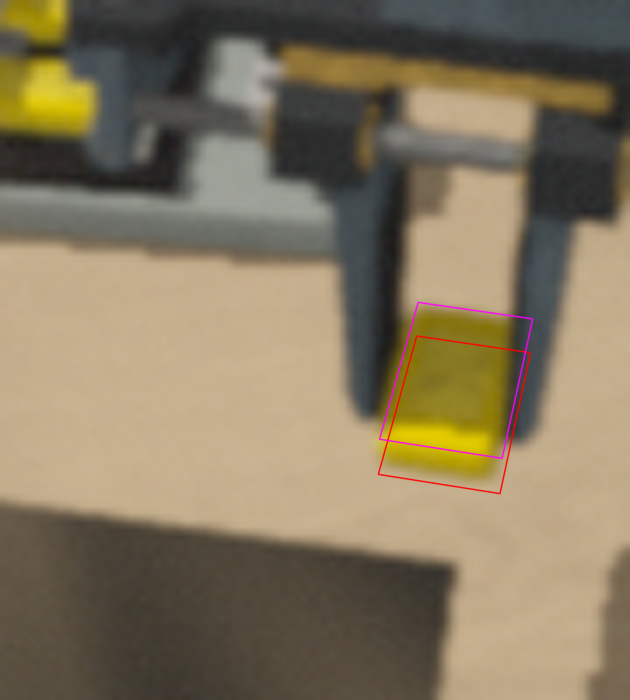

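```bash
python3 -m handwheel '[[2.5,[0,0,0],8],[2.5,[0,0,-2],17],[2.5,[1,0,-5],26],[2.5,[3,0,-9],34],[2.5,[5,0,-13],43],[2.5,[8,0,-15],51],[2.5,[11,0,-16],60],[2.5,[14,0,-17],68],[2.5,[15,0,-18],77],[2.5,[16,0,-20],83.5]]' 
python3 -c "
from h import *
go(571,-47,98,-89.74)
"
```

```text
time_s: 20.5
ee_pos: [563.5, 68.2, 94.3]
ee_rot: [-91.0, -0.4, -90.0]
force: [0.5, -0.4, -0.2]
gripper_width: 29.6
t 20.5 pos [563.5  68.2  94.3] yaw -90.0 tilt -0.9998 w 29.6 F [ 0.5 -0.4 -0.2] q6 96.1
shift [11.53 -0.31  0.75] turn -0.3
```

```bash
python3 -m handwheel '[[2.5,[4,-0.3,0.7],0],[2.5,[8,-0.3,0.7],0],[2.5,[11.5,-0.3,0.7],0],[2.5,[11.5,-0.3,0.7],0],[2.5,[11.5,-0.3,0.7],0],[2.5,[11.5,-0.3,0.7],0],[2.5,[11.5,-0.3,0.7],0]]' 
python3 -c "
from h import *
go(571,-47,50,-89.74); print(state()['ee_rot'])
s=grab('side');held('side',s,235,155,305,235,8,'s12h',6)"
```

```text
time_s: 21.2
ee_pos: [570.1, -45.6, 97.4]
ee_rot: [-91.1, -0.4, -89.9]
force: [0.6, -0.6, -0.7]
gripper_width: 29.6
t 21.2 pos [570.1 -45.6  97.4] yaw -89.9 tilt -0.9998 w 29.6 F [ 0.6 -0.6 -0.7] q6 84.8
shift [0.11 4.73 0.17] turn -0.2
[-91.06458978  -0.36585953 -89.94576612]
```

View pics/s12h.png

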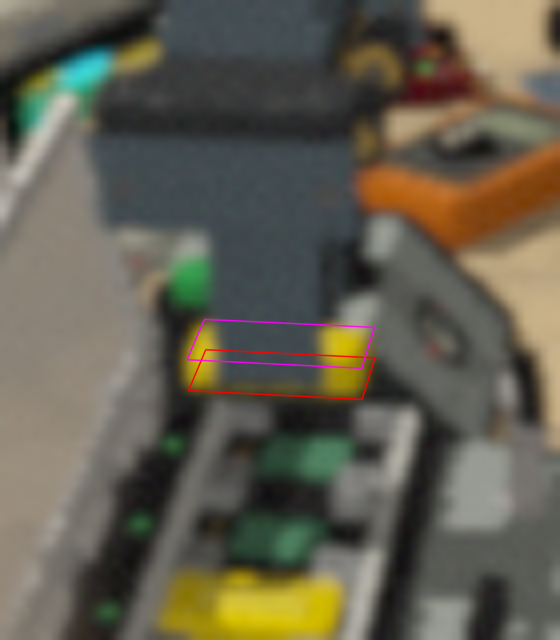

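```bash
python3 -m handwheel '[[2.5,[0.1,2,0.1],0],[2.5,[0.1,4,0.1],0],[2.5,[0.1,4.7,0.1],0],[2.5,[0.1,5,0.1],0],[2.5,[0.1,5.3,0.1],0],[2.5,[0.1,5.6,0.1],0],[2.5,[0.1,5.8,0.1],0],[2.5,[0.1,5.8,0.1],0],[2.5,[0.1,5.8,0.1],0],[2.5,[0.1,5.8,0.1],0]]' 
python3 -c "
from h import *
go(570,-47,38,-89.74)"
```

```text
time_s: 22.25
ee_pos: [570.4, -47.1, 39.8]
ee_rot: [-91.0, -0.4, -89.9]
force: [0.2, -0.3, -0.5]
gripper_width: 29.6
t 22.25 pos [570.4 -47.1  39.8] yaw -89.9 tilt -0.9998 w 29.6 F [ 0.2 -0.3 -0.5] q6 84.7
shift [-0.01  0.18 -0.03] turn -0.2
```

```bash
python3 -m handwheel '[[2.5,[0,0.2,0],0],[2.5,[0,0.2,0],0],[4,[0,0.2,0],0],[4,[0,0.2,0],0],[4,[0,0.2,0],0],[4,[0,-3,0],0],[4,[0,-6,0],0],[4,[0,-9,0],0],[4,[0,-9,0],0]]' 
python3 -m handwheel '[[4,[0,-5,-3],0],[4,[0,-10,-8],0],[4,[0,-12,-12],0],[4,[0,-12,-17],0],[4,[0,-12,-17],0],[4,[0,-12,-17],0]]' 
python3 -c "
from h import *
t=grab('top','t13');s=grab('side')
overlay(t,'top',225,140,375,250,5,'t13a')
crop(s,215,155,325,275,5,'s13a')
for r in fitctrl(t,'top',30): print(np.round(r[:4],1),r[4],r[5])
go(0,0,0,0)
"
```

```text
time_s: 23.15
ee_pos: [574.5, -46.5, 133.6]
ee_rot: [-90.6, -0.4, -89.9]
force: [-0.4, -0.5, -0.0]
gripper_width: 40.3
time_s: 23.75
ee_pos: [402.9, -45.6, 255.3]
ee_rot: [-90.6, -0.4, -90.0]
force: [0.0, 0.2, 0.4]
gripper_width: 40.0
[568.9  68.6  91.7   9. ] 152 [245.93421053 203.59210526]
[567.9  11.9  89.1   7. ] 111 [264.58558559 204.34234234]
[567.7 -47.1 -92.1   7.9] 66 [285.24242424 207.22727273]
t 23.85 pos [405.8 -45.7 254.7] yaw -90.0 tilt -0.9999 w 40.0 F [-0.3  0.4  0.4] q6 82.4
shift [ -4.78  25.83 -40.33] turn -90.0
```

View pics/t13a.png

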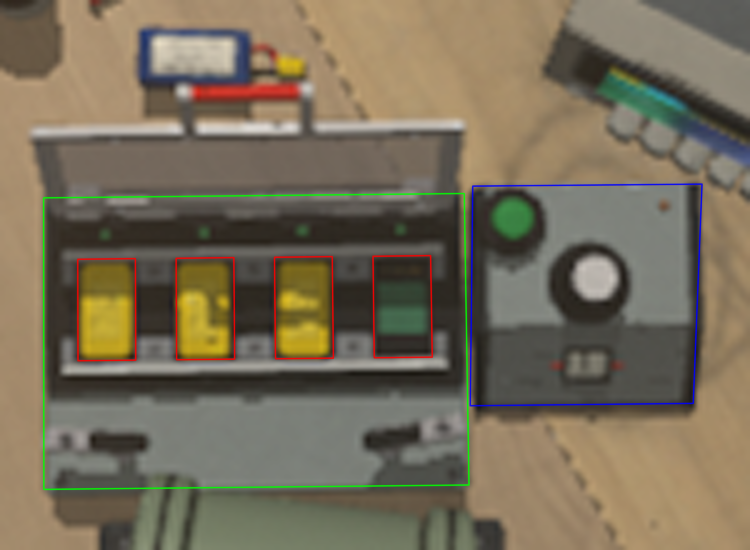

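View pics/s13a.png

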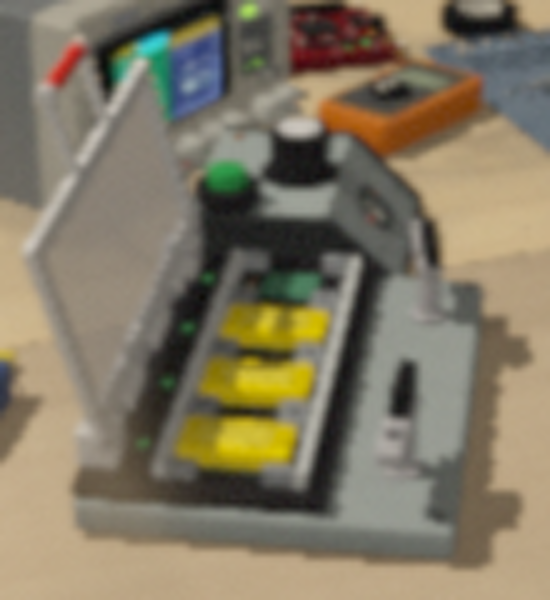

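```bash
python3 -c "
from h import *
go(666,-17.6,230,0)"
```

```text
t 23.85 pos [405.8 -45.7 254.7] yaw -90.0 tilt -0.9999 w 40.0 F [-0.3  0.4  0.4] q6 82.4
shift [-2.81  2.2  26.04] turn -90.0
```

```bash
python3 -m handwheel '[[5,[-2.8,0,3],-9],[5,[-2.8,0,8],-18],[5,[-2.8,0,12],-27],[5,[-2.8,0,16],-36],[5,[-2.8,0,20],-45],[5,[-2.8,0,26],-54],[5,[-2.8,0,26],-63],[5,[-2.8,1,26],-72],[5,[-2.8,2,26],-81],[5,[-2.8,2.2,26],-90]]' 
python3 -m handwheel '[[5,[0,0,0],0],[5,[0,0,0],0],[5,[0,0,0],0]]' 
python3 -c "
from h import *
go(666,-17.6,176,0);print(state()['ee_rot'])
s=grab('side','s14');t=grab('top','t14');crop(s,190,110,300,230,5,'s14a')"
```

```text
time_s: 24.85
ee_pos: [666.3, -17.4, 225.6]
ee_rot: [-90.4, 0.8, -3.6]
force: [0.4, 0.7, 0.4]
gripper_width: 49.7
time_s: 25.15
ee_pos: [666.8, -17.3, 224.7]
ee_rot: [-90.4, 0.9, -3.7]
force: [0.4, 0.5, 0.2]
gripper_width: 50.0
t 25.15 pos [666.8 -17.3 224.7] yaw -3.7 tilt -0.9999 w 50.0 F [0.4 0.5 0.2] q6 1.5
shift [-0.    4.87 -0.  ] turn -3.7
[-90.42012734   0.88448705  -3.74605072]
```

View pics/s14a.png

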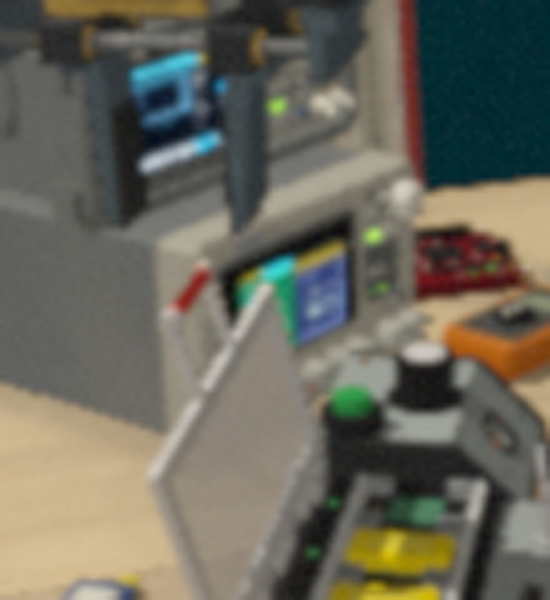

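View pics/t14.png

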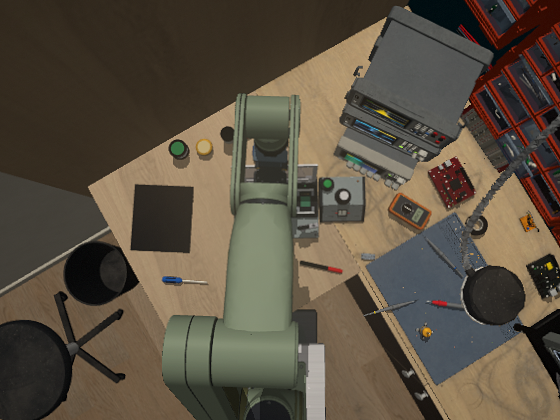

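```bash
python3 -m handwheel '[[4.5,[0,2,0],-3.7],[4.5,[0,4,0],-3.7],[4.5,[0,4.9,0],-3.7],[4.5,[0,4.9,0],-3.7],[4.5,[0,4.9,0],-3.7],[0.5,[0,4.9,0],-3.7],[0.5,[0,4.9,0],-3.7],[0.5,[0,4.9,0],-3.7],[0.5,[0,4.9,0],-3.7],[0.5,[0,4.9,0],-3.7]]' 10
python3 -c "
from h import *
go(666,-17.6,176,0);print(state()['ee_rot'])
s=grab('side');crop(s,190,110,300,230,5,'s15a')"
```

```text
time_s: 26.25
ee_pos: [666.5, -17.7, 177.0]
ee_rot: [-90.4, 0.7, 0.0]
force: [0.9, 0.5, 1.6]
gripper_width: 8.6
t 26.25 pos [666.5 -17.7 177. ] yaw 0.0 tilt -0.9999 w 8.6 F [0.9 0.5 1.6] q6 -2.2
shift [-0.05  0.1   0.01] turn 0.0
[-9.03710614e+01  7.49609570e-01  2.05755264e-03]
```

View pics/s15a.png

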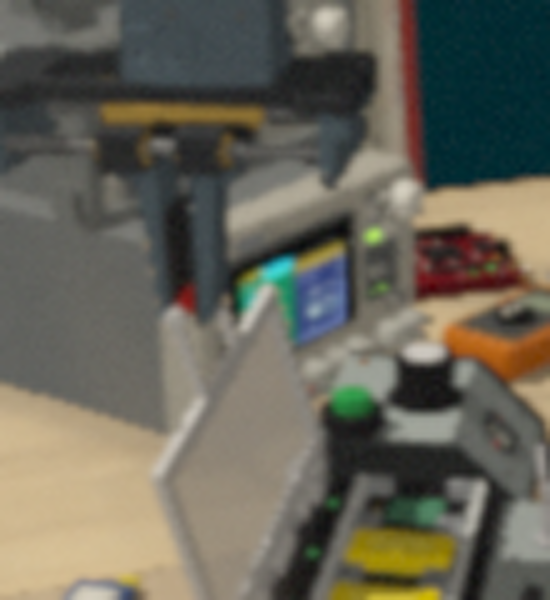

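```bash
python3 -m handwheel '[[0.5,[-1.25,-0.3,0],0],[0.5,[-2.5,-0.4,0],0],[0.5,[-3.8,-0.4,0],0],[0.5,[-5,-0.3,0],0],[0.5,[-6.3,-0.1,0],0],[0.5,[-7.5,0.15,0],0],[0.5,[-8.8,0.5,0],0],[0.5,[-9.9,1.0,0],0],[0.5,[-9.9,1.0,0],0],[0.5,[-9.9,1.0,0],0]]' 10
cat >> h.py <<'E'
def arc(ths,tip=10,yaw=0):
    h=W([58,0,46])[0]
    for t in ths:
        a=np.radians(t); print(t,end=' '); go(h[0]-146*np.cos(a),h[1]+.2,h[2]+146*np.sin(a)-tip,yaw)
E
python3 -c "
from h import *
arc([65,55,45,35,25])"
```

```text
time_s: 27.3
ee_pos: [566.1, -18.2, 168.7]
ee_rot: [-90.4, 0.9, 0.0]
force: [-2.4, -2.8, 2.7]
gripper_width: 8.8
65 t 27.3 pos [566.1 -18.2 168.7] yaw 0.0 tilt -0.9999 w 8.8 F [-2.4 -2.8  2.7] q6 -2.6
shift [0.12 0.03 0.07] turn 0.0
55 t 27.3 pos [566.1 -18.2 168.7] yaw 0.0 tilt -0.9999 w 8.8 F [-2.4 -2.8  2.7] q6 -2.6
shift [-2.06  1.34  0.08] turn 0.0
45 t 27.3 pos [566.1 -18.2 168.7] yaw 0.0 tilt -0.9999 w 8.8 F [-2.4 -2.8  2.7] q6 -2.6
shift [-3.99  3.    0.09] turn 0.0
35 t 27.3 pos [566.1 -18.2 168.7] yaw 0.0 tilt -0.9999 w 8.8 F [-2.4 -2.8  2.7] q6 -2.6
shift [-5.59  4.98  0.11] turn 0.0
25 t 27.3 pos [566.1 -18.2 168.7] yaw 0.0 tilt -0.9999 w 8.8 F [-2.4 -2.8  2.7] q6 -2.6
shift [-6.83  7.2   0.12] turn 0.0
```

Following the arc well. Next part, 65°→25°.

```bash
python3 -m handwheel '[[0.5,[-1.1,0.6,0.05],0],[0.5,[-2.1,1.3,0.05],0],[0.5,[-3.1,2.1,0.05],0],[0.5,[-4,3,0.05],0],[0.5,[-4.9,4,0.05],0],[0.5,[-5.6,5,0.05],0],[0.5,[-6.3,6.1,0.05],0],[0.5,[-6.8,7.2,0.05],0],[0.5,[-6.8,7.2,0.05],0],[0.5,[-6.8,7.2,0.05],0]]' 10
python3 -c "
from h import *
arc([25,15,8,4,0,-1])
s=grab('side');crop(s,200,130,330,280,4,'s16a')"
```

```text
time_s: 28.3
ee_pos: [496.7, -18.4, 97.5]
ee_rot: [-90.4, 1.0, 0.0]
force: [-0.9, -2.6, -0.9]
gripper_width: 8.2
25 t 28.3 pos [496.7 -18.4  97.5] yaw 0.0 tilt -0.9998 w 8.2 F [-0.9 -2.6 -0.9] q6 -2.8
shift [-0.01 -0.02  0.09] turn 0.0
15 t 28.3 pos [496.7 -18.4  97.5] yaw 0.0 tilt -0.9998 w 8.2 F [-0.9 -2.6 -0.9] q6 -2.8
shift [-0.84  2.39  0.11] turn 0.0
8 t 28.3 pos [496.7 -18.4  97.5] yaw 0.0 tilt -0.9998 w 8.2 F [-0.9 -2.6 -0.9] q6 -2.8
shift [-1.16  4.14  0.12] turn 0.0
4 t 28.3 pos [496.7 -18.4  97.5] yaw 0.0 tilt -0.9998 w 8.2 F [-0.9 -2.6 -0.9] q6 -2.8
shift [-1.25  5.15  0.13] turn 0.0
0 t 28.3 pos [496.7 -18.4  97.5] yaw 0.0 tilt -0.9998 w 8.2 F [-0.9 -2.6 -0.9] q6 -2.8
shift [-1.27  6.17  0.14] turn 0.0
-1 t 28.3 pos [496.7 -18.4  97.5] yaw 0.0 tilt -0.9998 w 8.2 F [-0.9 -2.6 -0.9] q6 -2.8
shift [-1.26  6.43  0.14] turn 0.0
```

View pics/s16a.png

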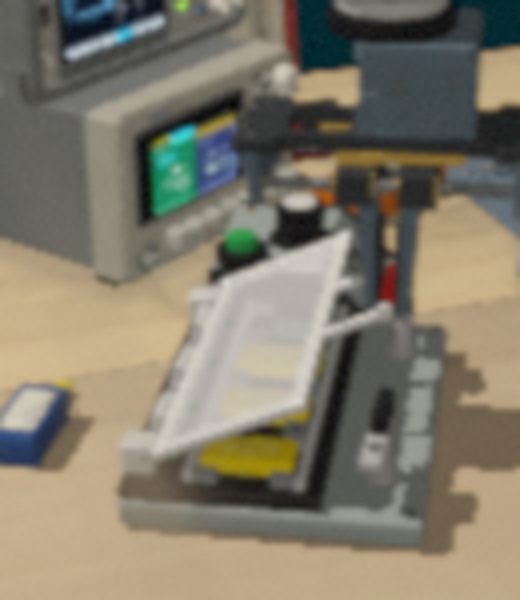

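```bash
python3 -m handwheel '[[0.5,[-0.5,1.2,0.05],0],[0.5,[-0.85,2.4,0.05],0],[0.5,[-1.1,3.5,0.05],0],[0.5,[-1.2,4.5,0.05],0],[0.5,[-1.25,5.3,0.05],0],[0.5,[-1.25,6,0.05],0],[0.5,[-1.25,6.4,0.05],0],[0.5,[-1.25,6.5,0.05],0],[0.5,[-1.25,6.5,0.05],0],[0.5,[-1.25,6.5,0.05],0]]' 10
python3 -c "
from h import *
arc([0])
s=grab('side');crop(s,200,130,330,280,4,'s17a')"
```

```text
time_s: 29.35
ee_pos: [482.7, -18.4, 32.7]
ee_rot: [-90.4, 1.0, 0.0]
force: [-3.5, -4.5, -0.5]
gripper_width: 8.8
0 t 29.35 pos [482.7 -18.4  32.7] yaw 0.0 tilt -0.9998 w 8.8 F [-3.5 -4.5 -0.5] q6 -2.7
shift [ 0.03 -0.33  0.09] turn 0.0
```

View pics/s17a.png

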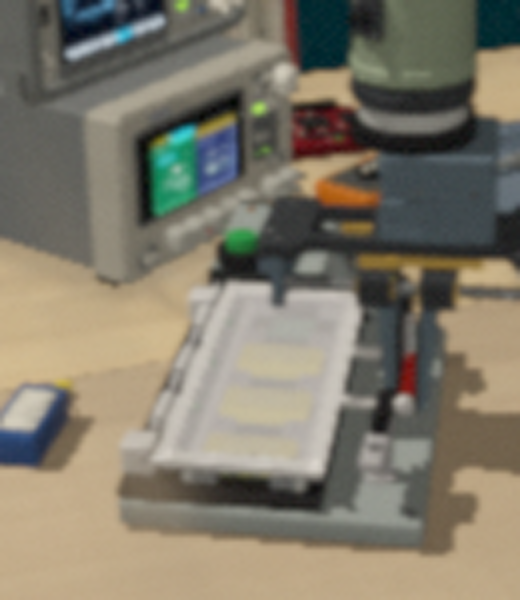

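```bash
python3 -m handwheel '[[3,[0,-0.3,0],0],[3,[0,-0.3,0],0],[3,[0,-0.3,0],0],[3,[0,-3,0],0],[3,[0,-7,0],0],[3,[0,-10,0],0],[3,[-3,-15,0],0],[3,[-8,-15,0],0],[3,[-12,-15,0],0],[3,[-12,-15,0],0]]' 
python3 -c "
from h import *
go(0,0,0,0)
t=grab('top','t18');s=grab('side','s18')
crop(t,225,140,375,250,5,'t18a')
crop(s,215,155,325,275,5,'s18a')"
```

```text
time_s: 30.4
ee_pos: [360.1, -16.8, 185.0]
ee_rot: [-90.4, 1.2, 0.0]
force: [1.3, 0.1, -0.4]
gripper_width: 29.9
t 30.4 pos [360.1 -16.8 185. ] yaw 0.0 tilt -0.9998 w 29.9 F [ 1.3  0.1 -0.4] q6 -3.8
shift [-35.63  19.2    1.82] turn 0.0
```

View pics/t18a.png

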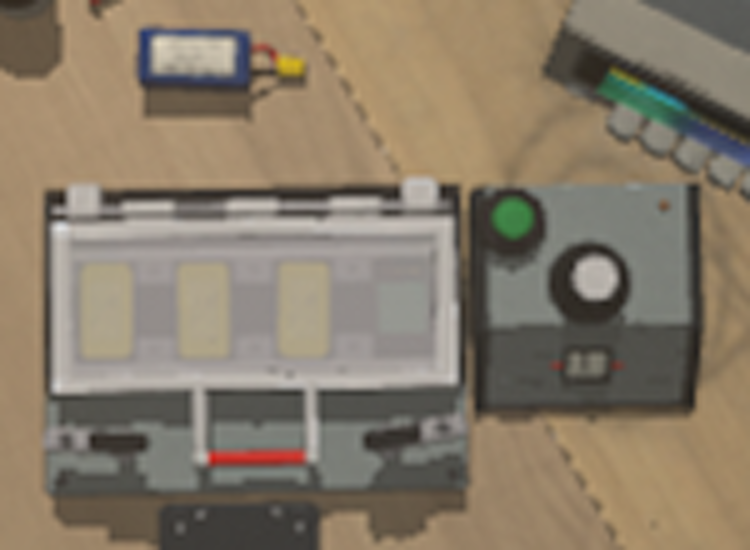

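View pics/s18a.png

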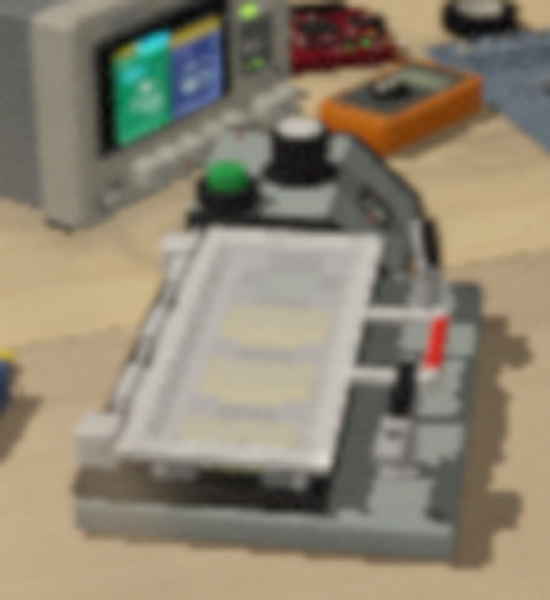

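```bash
python3 -c "
from h import *
t=cv2.imread('pics/t18.png');s=cv2.imread('pics/s18.png')
T=lambda x,y:np.array([225+(x+.5)/5-.5,140+(y+.5)/5-.5])
S=lambda x,y:np.array([215+(x+.5)/5-.5,155+(y+.5)/5-.5])
print(tri(T(257,459),S(437,342)))
print(tri(T(117,441),S(404,388)), tri(T(392,438),S(428,243)))
a=cv2.resize(t[200:225,325:360],None,fx=16,fy=16,interpolation=cv2.INTER_CUBIC)
b=cv2.resize(s[180:215,275:310],None,fx=16,fy=16,interpolation=cv2.INTER_CUBIC)
o=np.zeros((560,560+570,3),np.uint8);o[:a.shape[0],:a.shape[1]]=a;o[:b.shape[0],570:570+b.shape[1]]=b
cv2.imwrite('pics/win.png',cv2.resize(o,None,fx=.7,fy=.7))
go(491.3,58.8,110,0)"
```

```text
(array([482.38275333, -19.63861593,  48.91145634]), np.float64(0.4056042623575138))
(array([491.90260139,  59.66993429,  67.82248744]), np.float64(0.2685589300202764)) (array([493.86108468, -96.93756338,  66.12838797]), np.float64(0.6365269371747786))
t 30.5 pos [365.5 -17.2 185.5] yaw 0.0 tilt -0.9999 w 30.0 F [ 0.4 -0.1  0.6] q6 -3.8
shift [12.69  7.31  7.65] turn 0.0
```

View pics/win.png

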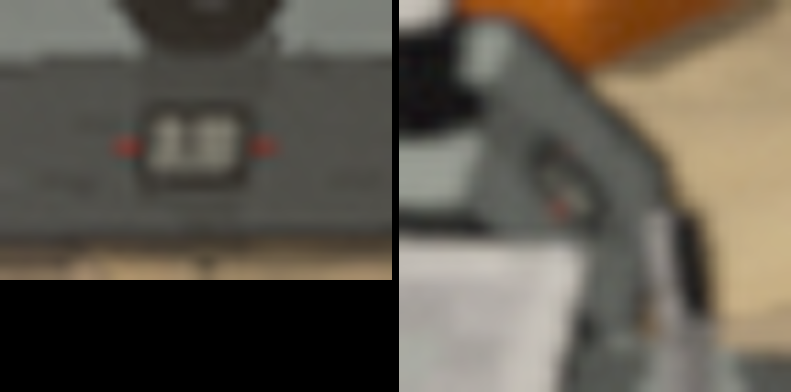

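```bash
python3 -m handwheel '[[4,[4,0,2.5],0],[4,[8,0,5],0],[4,[12.7,3,7.6],0],[4,[12.7,6,7.6],0],[4,[12.7,7.3,7.6],0],[4,[12.7,7.3,7.6],0],[4,[12.7,7.3,7.6],0],[4,[12.7,7.3,7.6],0]]' 20
python3 -c "
from h import *
go(491.5,59,63,0)
s=grab('side');crop(s,235,155,345,275,5,'s19a')"
```

```text
time_s: 31.3
ee_pos: [492.7, 58.4, 111.1]
ee_rot: [-90.4, 0.7, 0.0]
force: [0.4, 0.3, -1.3]
gripper_width: 39.8
t 31.3 pos [492.7  58.4 111.1] yaw 0.0 tilt -0.9999 w 39.8 F [ 0.4  0.3 -1.3] q6 5.9
shift [-0.06  4.81  0.09] turn 0.0
```

View pics/s19a.png

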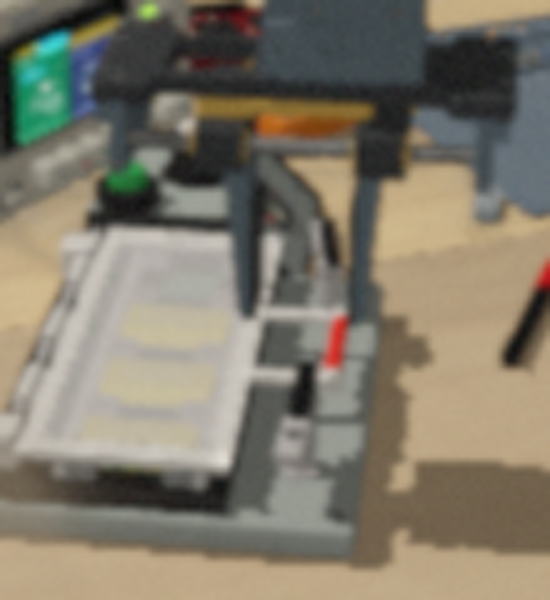

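```bash
python3 -m handwheel '[[2.8,[-0.1,2,0.1],0],[2.8,[-0.1,4,0.1],0],[2.8,[-0.1,4.8,0.1],0],[2.8,[-0.1,4.8,0.1],0],[2.8,[-0.1,4.8,0.1],0],[0.6,[-0.1,4.8,0.1],0],[0.6,[-0.1,4.8,0.1],0],[0.6,[-0.1,4.8,0.1],0],[0.6,[-0.1,4.8,0.1],0],[0.6,[-0.1,4.8,0.1],0]]' 15
python3 -c "
from h import *
go(491.5,59,63,-92)"
```

```text
time_s: 32.35
ee_pos: [492.0, 59.2, 64.0]
ee_rot: [-90.4, 0.5, -0.0]
force: [2.3, 1.5, 4.0]
gripper_width: 9.9
t 32.35 pos [492.   59.2  64. ] yaw -0.0 tilt -0.9999 w 9.9 F [2.3 1.5 4. ] q6 6.0
shift [-0.05  0.1  -0.02] turn 92.0
```

Gripped (9.9 mm). Turn clockwise 92°.

```bash
python3 -m handwheel '[[0.6,[0,0,0],8],[0.6,[0,0,0],16],[0.6,[0,0,0],24],[0.6,[0,0,0],32],[0.6,[0,0,0],40],[0.6,[0,0,0],48],[0.6,[0,0,0],56],[0.6,[0,0,0],64],[0.6,[0,0,0],72],[0.6,[0,0,0],80]]' 15
python3 -m handwheel '[[0.6,[0,0,0],8],[0.6,[0,0,0],14],[0.6,[0,0,0],14],[0.6,[0,0,0],14]]' 15
python3 -c "
from h import *
go(491.5,59,63,-92);print(state()['torque'])"
```

```text
time_s: 33.35
ee_pos: [492.2, 59.1, 64.0]
ee_rot: [-90.6, -0.3, -80.3]
force: [1.0, -0.2, -0.5]
gripper_width: 9.7
time_s: 33.75
ee_pos: [492.1, 59.0, 64.0]
ee_rot: [-90.5, -0.4, -94.1]
force: [1.2, 0.2, 1.5]
gripper_width: 10.5
t 33.75 pos [492.1  59.   64. ] yaw -94.1 tilt -0.9999 w 10.5 F [1.2 0.2 1.5] q6 100.2
shift [ 0.01  0.1  -0.06] turn -2.1
[0.08325288 0.03434857 0.49137615]
```

```bash
python3 -m handwheel '[[2.8,[0,0,0],-2],[2.8,[0,0,0],-2],[2.8,[0,0,0],-2],[2.8,[0,-3,0],-2],[2.8,[0,-6,0],-2],[2.8,[0,-7,0],-2],[2.8,[3,-7,0],-8],[2.8,[6,-7,0],-16],[2.8,[10,-7,0],-25],[2.8,[13,-7,0],-33]]' 15
python3 -c "
from h import *
go(492.7,-97,125,10)"
```

```text
time_s: 34.75
ee_pos: [482.6, -71.4, 134.3]
ee_rot: [-90.7, -0.1, -61.0]
force: [0.1, 0.1, -0.4]
gripper_width: 27.9
t 34.75 pos [482.6 -71.4 134.3] yaw -61.0 tilt -0.9999 w 27.9 F [ 0.1  0.1 -0.4] q6 51.9
shift [ 2.73  0.93 -0.34] turn -71.0
```

```bash
python3 -m handwheel '[[3.4,[2.7,0,-0.3],-8],[3.4,[2.7,0.9,-0.3],-17],[3.4,[2.7,0.9,-0.3],-25],[3.4,[2.7,0.9,-0.3],-34],[3.4,[2.7,0.9,-0.3],-42],[3.4,[2.7,0.9,-0.3],-51],[3.4,[2.7,0.9,-0.3],-59],[3.4,[2.7,0.9,-0.3],-67],[3.4,[2.7,0.9,-0.3],-71],[3.4,[2.7,0.9,-0.3],-71]]' 15
python3 -m handwheel '[[3.4,[0,0,0],0],[3.4,[0,0,0],0]]' 15
python3 -c "
from h import *
go(492.7,-97,64,10)
s=grab('side');crop(s,235,155,345,275,5,'s20a')
t=grab('top');crop(t,225,140,375,250,5,'t20a')"
```

```text
time_s: 35.75
ee_pos: [492.3, -96.4, 124.5]
ee_rot: [-90.3, 0.8, 10.0]
force: [-0.9, 1.1, 0.2]
gripper_width: 34.1
time_s: 35.95
ee_pos: [492.0, -96.4, 124.1]
ee_rot: [-90.2, 0.8, 9.9]
force: [0.7, 0.1, -0.2]
gripper_width: 33.9
t 35.95 pos [492.  -96.4 124.1] yaw 9.9 tilt -0.9999 w 33.9 F [ 0.7  0.1 -0.2] q6 -21.6
shift [ 0.15  6.01 -0.05] turn -0.1
```

View pics/s20a.png

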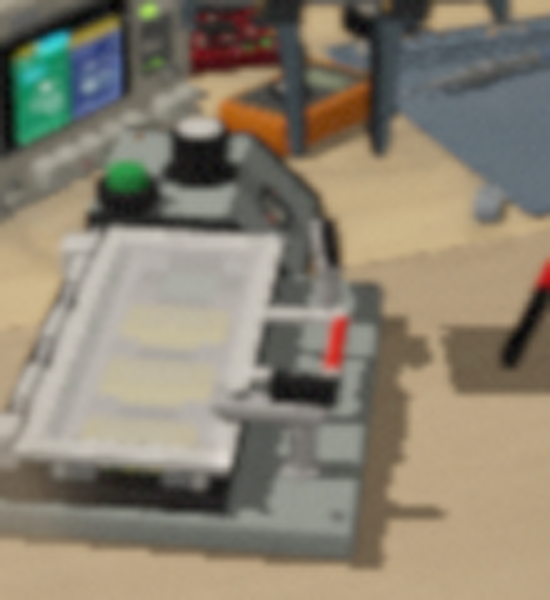

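View pics/t20a.png

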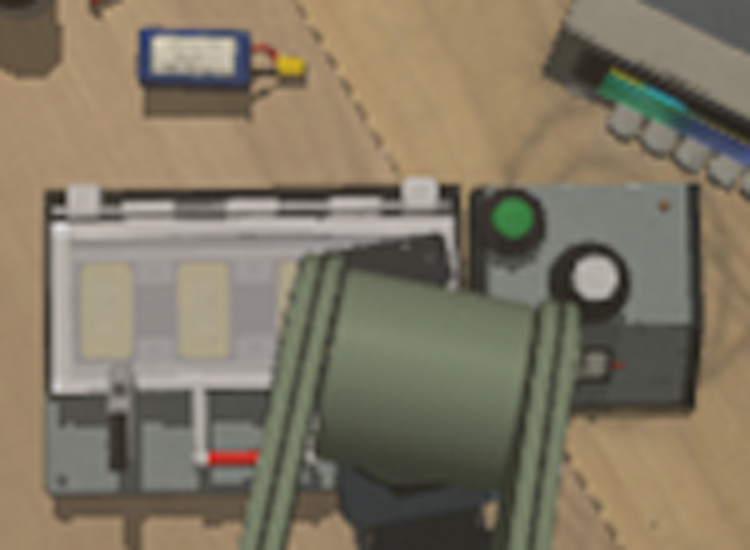

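```bash
python3 -m handwheel '[[3.4,[0.1,3,0],0],[3.4,[0.1,5.5,0],0],[3.4,[0.1,6,0],0],[3.4,[0.1,6,0],0],[3.4,[0.1,6,0],0],[0.6,[0.1,6,0],0],[0.6,[0.1,6,0],0],[0.6,[0.1,6,0],0],[0.6,[0.1,6,0],0],[0.6,[0.1,6,0],0]]' 15
python3 -c "
from h import *
go(492.7,-97,64,94);print(state()['torque'])"
```

```text
time_s: 37.05
ee_pos: [493.5, -96.7, 64.9]
ee_rot: [-90.3, 0.6, 9.9]
force: [1.7, 1.6, 2.3]
gripper_width: 9.6
t 37.05 pos [493.5 -96.7  64.9] yaw 9.9 tilt -0.9999 w 9.6 F [1.7 1.6 2.3] q6 -21.6
shift [-0.08  0.09 -0.02] turn -84.1
[ 0.12349764 -0.35010884  0.05131271]
```

```bash
python3 -m handwheel '[[0.6,[0,0,0],-8],[0.6,[0,0,0],-16],[0.6,[0,0,0],-24],[0.6,[0,0,0],-32],[0.6,[0,0,0],-40],[0.6,[0,0,0],-48],[0.6,[0,0,0],-56],[0.6,[0,0,0],-64],[0.6,[0,0,0],-72],[0.6,[0,0,0],-80]]' 15
python3 -m handwheel '[[0.6,[0,0,0],-4],[0.6,[0,0,0],-4],[0.6,[0,0,0],-4]]' 15
python3 -c "
from h import *
go(491.5,-97,63,92);print(state()['torque'])"
```

```text
time_s: 38.05
ee_pos: [493.3, -96.9, 64.9]
ee_rot: [-89.4, 0.4, 90.3]
force: [0.2, -0.2, 0.7]
gripper_width: 10.1
time_s: 38.35
ee_pos: [493.3, -96.9, 64.9]
ee_rot: [-89.4, 0.4, 94.1]
force: [0.5, 0.3, 0.3]
gripper_width: 10.3
t 38.35 pos [493.3 -96.9  64.9] yaw 94.1 tilt -0.9999 w 10.3 F [0.5 0.3 0.3] q6 -105.7
shift [0.01 0.2  0.18] turn 2.1
[-0.06092773 -0.28391173 -0.40752656]
```

```bash
python3 -m handwheel '[[2.8,[0,0,0],2],[2.8,[0,0,0],2],[2.8,[0,0,0],2],[2.8,[0,-3,0],2],[2.8,[0,-6,0],2],[2.8,[0,-7,0],2],[5,[0,-7,0],2],[5,[0,-7,0],2],[5,[0,-7,0],2]]' 15
python3 -c "
from h import *
go(582.5,-213.3,125,94)
s=grab('side','s21');crop(s,215,155,325,275,5,'s21a')"
```

```text
time_s: 39.25
ee_pos: [492.9, -96.2, 133.5]
ee_rot: [-89.2, 0.3, 92.1]
force: [-0.1, 0.5, -0.9]
gripper_width: 48.2
t 39.25 pos [492.9 -96.2 133.5] yaw 92.1 tilt -0.9999 w 48.2 F [-0.1  0.5 -0.9] q6 -103.8
shift [-12.02   0.8   -8.53] turn -1.9
```

View pics/s21a.png

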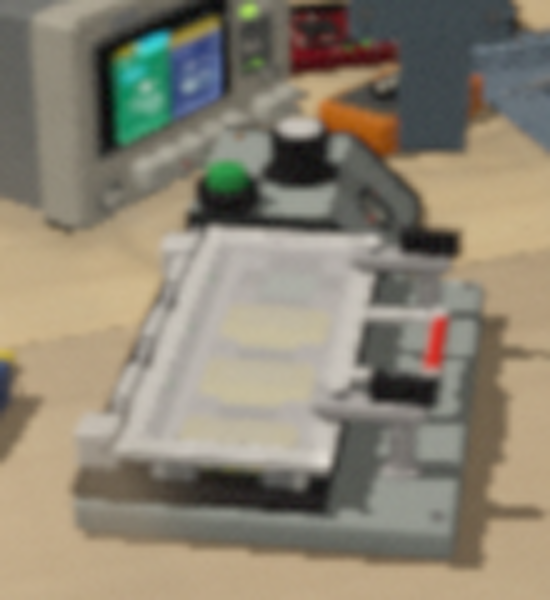

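```bash
python3 -c "
from h import *
t=cv2.imread('pics/t18.png');crop(t,320,90,440,200,6,'inst')
for z in(0,60,150): print(z,unproj('top',[(335,152),(347,165),(375,178),(410,188),(337,140),(350,120)],z).round(0)[:,:2].tolist())"
```

```text
0 [[723.0, -199.0], [683.0, -235.0], [643.0, -319.0], [612.0, -425.0], [760.0, -206.0], [822.0, -246.0]]
60 [[710.0, -192.0], [672.0, -227.0], [634.0, -307.0], [604.0, -409.0], [746.0, -199.0], [806.0, -238.0]]
150 [[692.0, -183.0], [656.0, -215.0], [620.0, -290.0], [592.0, -384.0], [725.0, -189.0], [780.0, -225.0]]
```

View pics/inst.png

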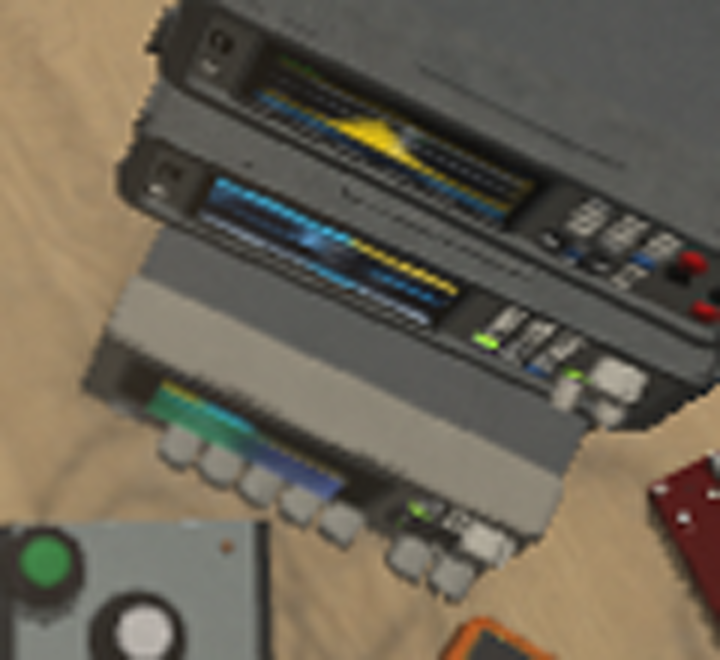

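```bash
python3 -m handwheel '[[5,[-3,0,-2],0],[5,[-6,0,-4],0],[5,[-9,0,-6],0],[5,[-12,0.8,-8.5],-2],[5,[-12,0.8,-8.5],-2],[5,[-12,0.8,-8.5],-2],[5,[-12,0.8,-8.5],-2],[5,[-12,0.8,-8.5],-2]]' 15
python3 -c "
from h import *
go(582.5,-213.3,69.5,94)
s=grab('side','s22');crop(s,235,125,345,245,5,'s22a')"
```

```text
time_s: 40.1
ee_pos: [581.6, -212.1, 125.2]
ee_rot: [-89.2, 0.3, 94.2]
force: [-0.1, -0.7, -0.0]
gripper_width: 50.0
t 40.1 pos [ 581.6 -212.1  125.2] yaw 94.2 tilt -0.9999 w 50.0 F [-0.1 -0.7 -0. ] q6 -114.6
shift [-0.1   5.57 -0.16] turn 0.2
```

View pics/s22a.png

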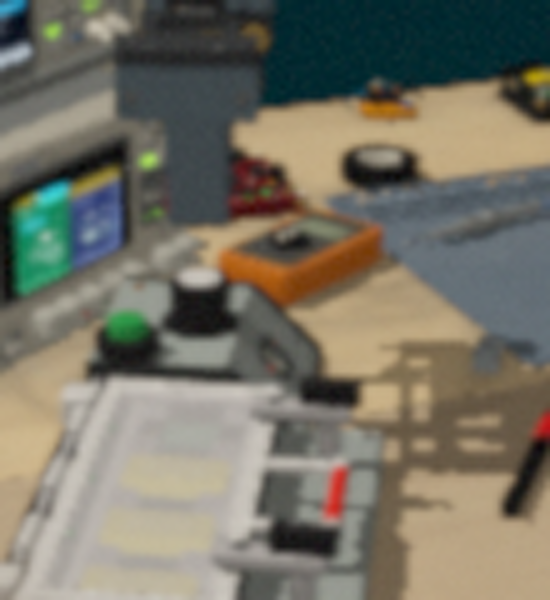

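```bash
python3 -m handwheel '[[5,[-0.1,0,-0.1],-8],[5,[-0.1,0,-0.1],-16],[5,[-0.1,2,-0.1],-20],[5,[-0.1,4,-0.1],-20],[5,[-0.1,5.6,-0.1],-20],[5,[-0.1,5.6,-0.1],-20],[5,[-0.1,5.6,-0.1],-20],[2.8,[-0.1,5.6,-0.1],-20],[2.8,[-0.1,5.6,-0.1],-20],[2.8,[-0.1,5.6,-0.1],-20]]' 12
python3 -m handwheel '[[2.8,[0,0,0],0],[2.8,[0,0,0],0]]' 12
python3 -c "
from h import *
go(582.5,-213.3,69.5,94);print(state()['torque'])"
```

```text
time_s: 41.15
ee_pos: [582.5, -213.2, 70.5]
ee_rot: [-89.2, 0.0, 114.1]
force: [0.3, 1.8, 3.4]
gripper_width: 34.3
time_s: 41.35
ee_pos: [582.5, -213.1, 70.6]
ee_rot: [-89.2, 0.0, 114.1]
force: [-0.9, 1.2, -0.2]
gripper_width: 34.7
t 41.35 pos [ 582.5 -213.1   70.6] yaw 114.1 tilt -0.9999 w 34.7 F [-0.9  1.2 -0.2] q6 -134.6
shift [-0.01  0.11  0.01] turn 20.1
[ 0.21463615 -0.02275483 -0.07872933]
```

Turn clockwise in steps, watching torque.

```bash
python3 -m handwheel '[[2.8,[0,0,0],8],[2.8,[0,0,0],16],[2.8,[0,0,0],24],[2.8,[0,0,0],32],[2.8,[0,0,0],40],[2.8,[0,0,0],40]]' 12
python3 -c "
from h import *
go(582.5,-213.3,69.5,94);print(state()['torque'])"
python3 -m handwheel '[[2.8,[0,0,0],8],[2.8,[0,0,0],16],[2.8,[0,0,0],24],[2.8,[0,0,0],32],[2.8,[0,0,0],40],[2.8,[0,0,0],40]]' 12
python3 -c "
from h import *
go(582.5,-213.3,69.5,94);print(state()['torque'])"
```

```text
time_s: 41.95
ee_pos: [582.5, -212.9, 70.6]
ee_rot: [-89.4, 0.5, 74.1]
force: [-0.6, 1.6, -0.2]
gripper_width: 34.7
t 41.95 pos [ 582.5 -212.9   70.6] yaw 74.1 tilt -0.9999 w 34.7 F [-0.6  1.6 -0.2] q6 -94.6
shift [-0.04  0.11 -0.01] turn -19.9
[ 0.46495273 -0.06851658 -0.01239158]
time_s: 42.55
ee_pos: [582.6, -212.8, 70.6]
ee_rot: [-89.9, 0.7, 34.3]
force: [-0.2, 1.8, -0.7]
gripper_width: 34.0
t 42.55 pos [ 582.6 -212.8   70.6] yaw 34.3 tilt -0.9999 w 34.0 F [-0.2  1.8 -0.7] q6 -54.8
shift [-0.04  0.11 -0.04] turn -59.7
[ 0.39886894 -0.19175312 -0.02699948]
```

```bash
python3 -m handwheel '[[2.8,[0,0,0],8],[2.8,[0,0,0],16],[2.8,[0,0,0],24],[2.8,[0,0,0],32],[2.8,[0,0,0],32]]' 12
python3 -c "
from h import *
go(582.5,-213.3,69.5,94);print(state()['torque'])"
python3 -m handwheel '[[2.8,[0,0,0],8],[2.8,[0,0,0],16],[2.8,[0,0,0],24],[2.8,[0,0,0],32],[2.8,[0,0,0],32]]' 12
python3 -c "
from h import *
go(582.5,-213.3,69.5,94);print(state()['torque'])"
```

```text
time_s: 43.05
ee_pos: [582.8, -212.7, 70.7]
ee_rot: [-90.3, 0.6, 2.5]
force: [-0.6, 1.5, -1.6]
gripper_width: 34.4
t 43.05 pos [ 582.8 -212.7   70.7] yaw 2.5 tilt -0.9999 w 34.4 F [-0.6  1.5 -1.6] q6 -23.1
shift [-0.04  0.12 -0.05] turn -91.5
[ 0.19275147 -0.2762668   0.00929311]
time_s: 43.55
ee_pos: [583.0, -212.8, 70.6]
ee_rot: [-90.6, 0.4, -29.1]
force: [1.0, 1.2, -0.9]
gripper_width: 34.4
t 43.55 pos [ 583.  -212.8   70.6] yaw -29.1 tilt -0.9999 w 34.4 F [ 1.   1.2 -0.9] q6 8.6
shift [-0.01  0.11 -0.07] turn -123.1
[ 0.0471594  -0.11000069 -0.03864265]
```

```bash
python3 -m handwheel '[[2.8,[0,0,0],8],[2.8,[0,0,0],16],[2.8,[0,0,0],24],[2.8,[0,0,0],24]]' 12
python3 -c "
from h import *
go(582.5,-213.3,69.5,94);print(state()['torque'])"
python3 -m handwheel '[[2.8,[0,0,0],8],[2.8,[0,0,0],16],[2.8,[0,0,0],24],[2.8,[0,0,0],24]]' 12
python3 -c "
from h import *
go(582.5,-213.3,69.5,94);print(state()['torque'])"
```

```text
time_s: 43.95
ee_pos: [583.0, -212.8, 70.6]
ee_rot: [-90.7, 0.1, -52.8]
force: [0.2, 0.7, -0.9]
gripper_width: 34.4
t 43.95 pos [ 583.  -212.8   70.6] yaw -52.8 tilt -0.9999 w 34.4 F [ 0.2  0.7 -0.9] q6 32.3
shift [ 0.    0.12 -0.07] turn -146.8
[ 0.04477674 -0.01698963 -0.06505914]
time_s: 44.35
ee_pos: [583.1, -212.9, 70.6]
ee_rot: [-90.7, -0.2, -76.4]
force: [-0.2, 0.8, -1.2]
gripper_width: 34.4
t 44.35 pos [ 583.1 -212.9   70.6] yaw -76.4 tilt -0.9999 w 34.4 F [-0.2  0.8 -1.2] q6 55.9
shift [ 0.02  0.11 -0.07] turn -170.4
[ 0.15991418 -0.00408562 -0.03215511]
```

```bash
python3 -m handwheel '[[2.8,[0,0,0],8],[2.8,[0,0,0],16],[2.8,[0,0,0],24],[2.8,[0,0,0],24]]' 12
python3 -c "
from h import *
go(582.5,-213.3,69.5,94);print(state()['torque'])"
python3 -m handwheel '[[2.8,[0,0,0],8],[2.8,[0,0,0],16],[2.8,[0,0,0],24],[2.8,[0,0,0],24]]' 12
python3 -c "
from h import *
go(582.5,-213.3,69.5,94);print(state()['torque'])"
```

```text
time_s: 44.75
ee_pos: [583.1, -213.1, 70.6]
ee_rot: [-90.5, -0.4, -100.0]
force: [-0.6, -0.1, 0.3]
gripper_width: 34.6
t 44.75 pos [ 583.1 -213.1   70.6] yaw -100.0 tilt -0.9999 w 34.6 F [-0.6 -0.1  0.3] q6 79.5
shift [ 0.03  0.11 -0.06] turn 166.0
[ 0.29814159  0.02189598 -0.10889892]
time_s: 45.15
ee_pos: [583.1, -213.2, 70.6]
ee_rot: [-90.3, -0.6, -123.6]
force: [0.3, 0.4, 0.8]
gripper_width: 34.4
t 45.15 pos [ 583.1 -213.2   70.6] yaw -123.6 tilt -0.9999 w 34.4 F [0.3 0.4 0.8] q6 103.1
shift [ 0.04  0.12 -0.04] turn 142.4
[ 0.28830081  0.03400066 -0.00597692]
```

```bash
python3 -m handwheel '[[2.8,[0,0,0],8],[2.8,[0,0,0],16],[2.8,[0,0,0],24],[2.8,[0,0,0],30],[2.8,[0,0,0],30]]' 12
python3 -c "
from h import *
go(582.5,-213.3,69.5,94);print(state()['torque'])"
python3 -m handwheel '[[4.2,[0,0,0],0],[4.2,[0,0,0],0],[4.2,[0,0,0],0],[4.2,[0,-3,0],0],[4.2,[0,-7,0],0],[5,[0,-12,0],0],[5,[3,-15,-2],0],[5,[5,-15,-7],0],[5,[9,-15,-12],0],[5,[9,-15,-14],0]]' 12
python3 -c "
from h import *
go(582.5,-213.3,69.5,94)
t=grab('top','t23');s=grab('side','s23')
a=cv2.resize(t[175:225,320:370],None,fx=11,fy=11,interpolation=cv2.INTER_CUBIC)
b=cv2.resize(s[170:220,260:310],None,fx=11,fy=11,interpolation=cv2.INTER_CUBIC)
cv2.imwrite('pics/win2.png',cv2.resize(np.hstack([a,b]),None,fx=.72,fy=.72))
"
```

```text
time_s: 45.65
ee_pos: [583.0, -213.4, 70.7]
ee_rot: [-90.0, -0.7, -153.1]
force: [-0.1, -0.1, 0.4]
gripper_width: 34.3
t 45.65 pos [ 583.  -213.4   70.7] yaw -153.1 tilt -0.9999 w 34.3 F [-0.1 -0.1  0.4] q6 132.6
shift [ 0.04  0.12 -0.03] turn 112.9
[0.03640719 0.19710032 0.01946942]
time_s: 46.65
ee_pos: [437.8, -127.4, 222.0]
ee_rot: [-90.0, -0.8, -153.1]
force: [0.8, 1.1, 0.1]
gripper_width: 50.1
t 46.65 pos [ 437.8 -127.4  222. ] yaw -153.1 tilt -0.9999 w 50.1 F [0.8 1.1 0.1] q6 136.0
shift [-9.22 15.13 14.2 ] turn 112.9
```

View pics/win2.png

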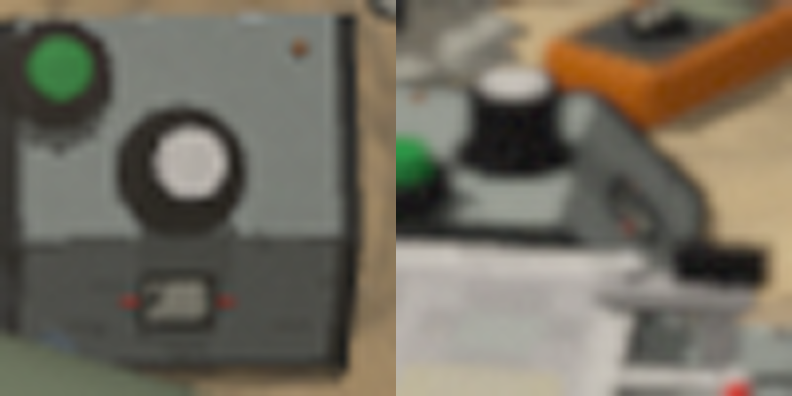

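View pics/t23.png

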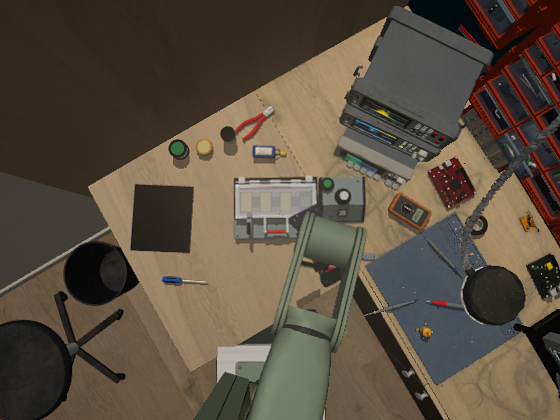

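```bash
python3 -m handwheel '[[5,[0,0,0],-8.5],[5,[0,0,0],-17],[5,[0,0,0],-25.5],[5,[0,0,0],-34],[5,[0,0,0],-42.5],[5,[0,0,0],-51],[5,[0,0,0],-59.5],[5,[0,0,0],-68],[5,[0,0,0],-76.5],[5,[0,0,0],-85]]' 20
python3 -m handwheel '[[5,[0,0,0],-8.5],[5,[0,0,0],-17],[5,[0,0,0],-25.5],[5,[0,0,0],-34],[5,[0,0,0],-38]]' 20
python3 -c "
from h import *
go(582.7,-213.2,125,-30)"
```

```text
time_s: 47.75
ee_pos: [438.2, -126.4, 222.2]
ee_rot: [-90.7, -0.0, -67.5]
force: [0.0, -0.4, -0.2]
gripper_width: 49.9
time_s: 48.25
ee_pos: [439.0, -127.0, 222.2]
ee_rot: [-90.6, 0.4, -29.2]
force: [1.2, -0.5, 0.3]
gripper_width: 50.3
t 48.25 pos [ 439.  -127.   222.2] yaw -29.2 tilt -0.9999 w 50.3 F [ 1.2 -0.5  0.3] q6 12.2
shift [16.81  9.62 -0.41] turn 0.8
```

```bash
python3 -m handwheel '[[5,[4,0,0],0],[5,[8,0,0],0],[5,[12,2,0],0],[5,[16.8,5,-0.4],0],[5,[16.8,9.6,-0.4],0],[5,[16.8,9.6,-0.4],0],[5,[16.8,9.6,-0.4],0],[5,[16.8,9.6,-0.4],0]]' 20
python3 -c "
from h import *
go(582.7,-213.2,69.5,-30)"
```

```text
time_s: 49.05
ee_pos: [583.8, -213.4, 127.7]
ee_rot: [-90.6, 0.2, -29.2]
force: [0.5, -0.1, 0.8]
gripper_width: 50.0
t 49.05 pos [ 583.8 -213.4  127.7] yaw -29.2 tilt -0.9999 w 50.0 F [ 0.5 -0.1  0.8] q6 8.6
shift [-0.09  5.82  0.02] turn 0.8
```

```bash
python3 -m handwheel '[[5,[-0.1,3,0],0],[5,[-0.1,5.8,0],0],[5,[-0.1,5.8,0],0],[5,[-0.1,5.8,0],0],[5,[-0.1,5.8,0],0],[2.8,[-0.1,5.8,0],0],[2.8,[-0.1,5.8,0],0],[2.8,[-0.1,5.8,0],0],[2.8,[-0.1,5.8,0],0]]' 20
python3 -c "
from h import *
go(582.5,-213.3,69.5,94);print(state()['torque'])"
python3 -m handwheel '[[2.8,[0,0,0],6],[2.8,[0,0,0],12],[2.8,[0,0,0],12],[2.8,[0,0,0],12]]' 20
python3 -c "
from h import *
go(582.5,-213.3,69.5,94);print(state()['torque'])"
```

```text
time_s: 49.95
ee_pos: [582.7, -213.3, 70.8]
ee_rot: [-90.6, 0.1, -29.2]
force: [-0.3, 1.6, 5.9]
gripper_width: 34.1
t 49.95 pos [ 582.7 -213.3   70.8] yaw -29.2 tilt -1.0 w 34.1 F [-0.3  1.6  5.9] q6 8.7
shift [-0.02  0.13 -0.01] turn -123.2
[0.08791119 0.44365247 0.01075172]
time_s: 50.35
ee_pos: [582.5, -213.4, 71.0]
ee_rot: [-90.6, -0.0, -41.0]
force: [-1.8, -0.4, 2.0]
gripper_width: 34.0
t 50.35 pos [ 582.5 -213.4   71. ] yaw -41.0 tilt -0.9999 w 34.0 F [-1.8 -0.4  2. ] q6 20.5
shift [-0.01  0.15  0.01] turn -135.0
[-0.0961274   0.36381141  0.23229371]
```

```bash
python3 -m handwheel '[[2.8,[0,0,0],5],[2.8,[0,0,0],5],[2.8,[0,0,0],5]]' 20
python3 -c "
from h import *
go(582.5,-213.3,69.5,94);print(state()['torque'],state()['qpos'][5])"
python3 -m handwheel '[[2.8,[0,0,0],5],[2.8,[0,0,0],5],[2.8,[0,0,0],5]]' 20
python3 -c "
from h import *
go(582.5,-213.3,69.5,94);print(state()['torque'])"
```

```text
time_s: 50.65
ee_pos: [582.4, -213.4, 71.1]
ee_rot: [-90.6, -0.0, -45.9]
force: [-1.3, 0.8, 2.2]
gripper_width: 34.0
t 50.65 pos [ 582.4 -213.4   71.1] yaw -45.9 tilt -0.9999 w 34.0 F [-1.3  0.8  2.2] q6 25.4
shift [-0.    0.16  0.02] turn -139.9
[-0.07882762  0.39470025  0.23830683] 25.399467668136683
time_s: 50.95
ee_pos: [582.3, -213.5, 71.1]
ee_rot: [-90.6, -0.1, -50.8]
force: [-1.0, 0.2, 2.5]
gripper_width: 34.2
t 50.95 pos [ 582.3 -213.5   71.1] yaw -50.8 tilt -0.9999 w 34.2 F [-1.   0.2  2.5] q6 30.3
shift [-0.    0.16  0.03] turn -144.8
[-0.11103959  0.40754859  0.23456108]
```

```bash
python3 -m handwheel '[[2.8,[0,0,0],-7],[2.8,[0,0,0],-14],[2.8,[0,0,0],-21],[2.8,[0,0,0],-28],[2.8,[0,0,0],-35],[2.8,[0,0,0],-35]]' 20
python3 -m handwheel '[[2.8,[0,0,0],-7],[2.8,[0,0,0],-14],[2.8,[0,0,0],-21],[2.8,[0,0,0],-28],[2.8,[0,0,0],-35],[2.8,[0,0,0],-35]]' 20
python3 -m handwheel '[[2.8,[0,0,0],-7],[2.8,[0,0,0],-14],[2.8,[0,0,0],-21],[2.8,[0,0,0],-28],[2.8,[0,0,0],-35],[2.8,[0,0,0],-35]]' 20
python3 -c "
from h import *
go(582.5,-213.3,69.5,71.5);print(state()['torque'])"
```

```text
time_s: 51.55
ee_pos: [582.7, -213.7, 71.1]
ee_rot: [-90.5, 0.2, -15.7]
force: [-0.2, -0.3, 2.3]
gripper_width: 34.5
time_s: 52.15
ee_pos: [583.1, -213.7, 71.2]
ee_rot: [-90.3, 0.4, 19.1]
force: [-1.0, 0.6, 1.1]
gripper_width: 34.2
time_s: 52.75
ee_pos: [583.5, -213.4, 71.1]
ee_rot: [-90.0, 0.5, 53.9]
force: [0.4, -0.2, 1.8]
gripper_width: 34.3
t 52.75 pos [ 583.5 -213.4   71.1] yaw 53.9 tilt -1.0 w 34.3 F [ 0.4 -0.2  1.8] q6 -74.5
shift [-0.05  0.16  0.08] turn -17.6
[ 0.33620222 -0.17823389  0.02932648]
```

```bash
python3 -m handwheel '[[2.8,[0,0,0],-7],[2.8,[0,0,0],-14],[2.8,[0,0,0],-17.6],[2.8,[0,0,0],-17.6],[2.8,[0,0,0],-17.6]]' 20
python3 -c "
from h import *
go(582.5,-213.3,69.5,71.5);print(state()['torque'])"
python3 -m handwheel '[[4.2,[0,0,0],0],[4.2,[0,0,0],0],[4.2,[0,0,0],0],[4.2,[0,-3,0],0],[4.2,[0,-7,0],0],[4,[0,-12,0],0],[3,[0,-15,0],0]]' 12
python3 -c "
from h import *
go(438,-127,222,71.5)"
```

```text
time_s: 53.25
ee_pos: [583.5, -213.2, 71.1]
ee_rot: [-89.9, 0.4, 71.3]
force: [-0.5, 0.5, 1.5]
gripper_width: 34.1
t 53.25 pos [ 583.5 -213.2   71.1] yaw 71.3 tilt -1.0 w 34.1 F [-0.5  0.5  1.5] q6 -91.9
shift [-0.04  0.16  0.1 ] turn -0.2
[ 0.40058212 -0.07081286 -0.02445846]
time_s: 53.95
ee_pos: [585.2, -212.7, 225.0]
ee_rot: [-90.2, 0.5, 71.2]
force: [0.1, -0.3, 0.4]
gripper_width: 34.5
t 53.95 pos [ 585.2 -212.7  225. ] yaw 71.2 tilt -1.0 w 34.5 F [ 0.1 -0.3  0.4] q6 -91.9
shift [ 3.38  0.22 16.7 ] turn -0.3
```

```bash
python3 -m handwheel '[[3,[1,0,5],0],[3,[2,0,10],0],[3,[3,0,15],0],[3,[3,0,16],0],[3,[3,0,16],0]]' 12
python3 -c "
from h import *
ts=[grab('top') for _ in range(4)]
t=np.mean(ts,0).astype(np.uint8);s=grab('side','s24');cv2.imwrite('pics/t24.png',t)
z=cv2.imread('pics/t0a.png')
t0=cv2.imread('pics/top0.png');t23=cv2.imread('pics/t23.png')
f=lambda i:cv2.resize(i[205:222,332:354],None,fx=18,fy=18,interpolation=cv2.INTER_CUBIC)
g=lambda i:cv2.resize(i[185:210,285:305],None,fx=14,fy=14,interpolation=cv2.INTER_CUBIC)
cv2.imwrite('pics/win3.png',np.vstack([np.hstack([f(t0),f(t23)]),np.hstack([f(t),np.pad(g(s),((0,0),(0,116),(0,0)))[:306]])]))
"
```

```text
time_s: 54.45
ee_pos: [442.1, -132.2, 224.9]
ee_rot: [-90.2, 0.5, 71.2]
force: [1.3, -1.3, 0.2]
gripper_width: 30.0
```

View pics/win3.png

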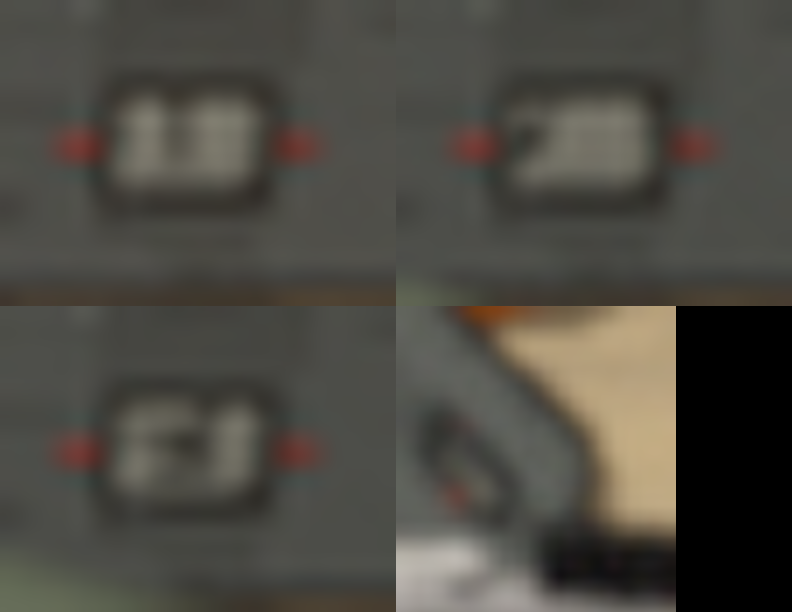

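View pics/s24.png

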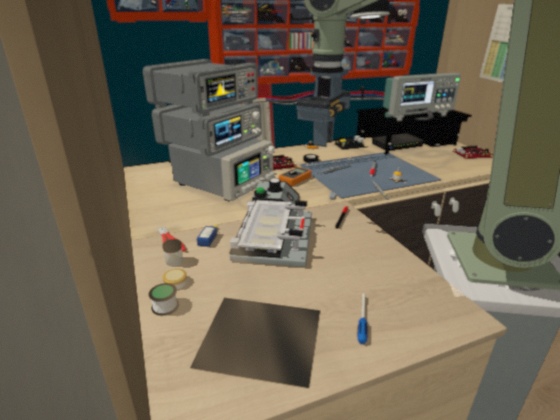

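```bash
python3 -c "
from h import *
t0=cv2.imread('pics/t18.png');t23=cv2.imread('pics/t23.png');t=cv2.imread('pics/t24.png')
for n,i in(('7?',t0),('stop',t23),('now',t)):
    g=cv2.cvtColor(i,cv2.COLOR_BGR2GRAY).astype(int)[208:218,335:350]; print(n);print(g)
    w=np.clip(150-g[2:7,3:12],0,None); print((w*np.arange(338,347)).sum()/w.sum(), w.sum(0))
for d in (-.25,): pass
"
```

```text
7?
[[ 80  81  77  73  73  74  74  73  74  73  72  72  73  75  78]
 [ 81  81  72  63  60  59  61  61  59  58  59  59  67  77  80]
 [ 77  79  67  62  78  84  63  69  83  84  79  57  61  74  78]
 [ 76  79  65  76 109 120  90  96 118 118 110  75  61  73  78]
 [ 80  80  62  74 107 118  88  95 116 116 106  71  61  75  77]
 [ 77  75  60  83 112 117  93  98 116 117 104  68  61  71  75]
 [ 78  75  58  88 109 108  99 100 107 108  93  62  65  76  78]
 [ 81  78  61  66  77  74  75  73  74  74  61  51  70  81  80]
 [ 80  81  66  59  62  57  56  56  55  56  57  59  73  81  80]
 [ 79  80  73  68  72  73  73  74  73  73  72  75  79  80  79]]
342.06783719074224 [367 235 203 317 292 210 207 258 417]
stop
[[ 78  78  74  70  70  71  71  71  71  70  70  70  70  69  74]
 [ 78  79  70  60  56  57  57  56  57  56  57  57  64  70  74]
 [ 75  77  64  60  67  66  75  81  80  82  69  46  58  69  74]
 [ 74  76  63  77  85  92 110 115 115 116  96  58  60  72  75]
 [ 77  79  62  64  61  90 114 113 113 114  97  60  58  73  75]
 [ 74  72  59  59  78 102 115 113 113 114 102  65  58  69  73]
 [ 76  71  56  74 101 106 
[... 273 characters left out ...]
 295 462]
now
[[ 77  78  73  70  70  70  70  70  70  70  69  69  69  71  74]
 [ 78  78  70  59  57  57  56  57  57  57  57  57  64  74  77]
 [ 75  77  64  59  76  81  82  74  58  70  76  54  57  71  76]
 [ 73  76  61  75 101  99  93  85  77 102 108  72  58  71  75]
 [ 77  77  60  72  96  85  68  56  73 105 104  68  58  72  75]
 [ 73  72  56  80 110  98  81  68  77 105 102  65  57  68  73]
 [ 75  72  55  84 106  91  78  78  85 100  91  59  62  74  75]
 [ 78  76  57  64  78  75  72  72  72  72  58  46  67  78  76]
 [ 77  78  63  56  63  57  53  52  52  52  53  56  70  77  76]
 [ 76  77  68  65  68  68  69  69  70  69  69  71  75  77  76]]
342.0688058220311 [380 261 296 348 389 380 268 269 432]
```

```bash
python3 -c "
from h import *
for name in('t18','t24'):
    g=cv2.cvtColor(cv2.imread(f'pics/{name}.png'),cv2.COLOR_BGR2GRAY).astype(float)[211:215,338:346]
    best=[]
    for d in range(10):
        sc=[]
        for font in(cv2.FONT_HERSHEY_SIMPLEX,cv2.FONT_HERSHEY_DUPLEX):
          for w in(3.5,4,4.5):
           for h in(4.5,5,5.5):
            for ox in np.arange(-.8,.81,.2):
             for oy in np.arange(-.8,.81,.4):
              C=np.zeros((200,200),np.float32);(tw,th),_=cv2.getTextSize(str(d),font,4,16)
              cv2.putText(C,str(d),(40,140),font,4,1.,16)
              if d==1: pass
              M=np.float32([[w/75,0,4+ox-w/75*80],[0,h/100,2+oy-h/100*96]])
              S=np.float32([[10,0,0],[0,10,0],[0,0,1]])
              o=cv2.warpAffine(C,(S@np.vstack([M,[0,0,1]]))[:2],(80,40),flags=cv2.INTER_AREA)
              o=cv2.GaussianBlur(o,(0,0),6);o=cv2.resize(o,(8,4),interpolation=cv2.INTER_AREA)
              if o.std()<1e-3: continue
              sc.append((np.corrcoef(-o.ravel()[:],g.ravel())[0,1],round(ox,1)))
        best.append((d,)+max(sc))
    print(name,[(a,round(float(b),2),float(c)) for a,b,c in sorted(best,key=lambda r:-r[1])])
"
```

```text
t18 [(1, 0.32, -0.2), (7, 0.26, -0.4), (3, 0.22, -0.8), (4, 0.18, -0.4), (2, 0.14, -0.4), (5, 0.11, -0.0), (6, 0.11, -0.0), (8, 0.08, -0.2), (9, 0.06, -0.2), (0, -0.02, -0.8)]
t24 [(1, 0.72, 0.4), (2, 0.71, 0.2), (7, 0.7, -0.0), (3, 0.69, -0.0), (4, 0.68, 0.2), (8, 0.67, 0.4), (9, 0.67, 0.2), (5, 0.66, 0.4), (6, 0.66, 0.4), (0, 0.6, 0.2)]
```

```bash
python3 -m handwheel '[[5,[0,0,0],-8],[5,[0,0,0],-16],[5,[0,0,0],-24],[5,[0,0,0],-32],[5,[0,0,0],-38],[5,[0,0,0],-38]]' 20
python3 -c "
from h import *
go(582.7,-213.2,125,109)"
```

```text
time_s: 55.3
ee_pos: [445.8, -134.0, 223.7]
ee_rot: [-89.9, 0.5, 109.2]
force: [-0.1, 0.2, -0.1]
gripper_width: 50.0
t 55.3 pos [ 445.8 -134.   223.7] yaw 109.2 tilt -1.0 w 50.0 F [-0.1  0.2 -0.1] q6 -126.8
shift [-11.89   9.95 -10.36] turn 0.2
```

```bash
python3 -m handwheel '[[5,[-3,0,-2.6],0],[5,[-6,0,-5.2],0],[5,[-9,2,-7.8],0],[5,[-11.9,5,-10.4],0],[5,[-11.9,9.9,-10.4],0],[5,[-11.9,9.9,-10.4],0],[5,[-11.9,9.9,-10.4],0],[5,[-11.9,9.9,-10.4],0]]' 20
python3 -c "
from h import *
go(582.7,-213.2,70,109)"
```

```text
time_s: 56.1
ee_pos: [584.4, -213.7, 128.0]
ee_rot: [-90.0, 0.6, 109.1]
force: [-0.6, 1.0, 0.2]
gripper_width: 49.7
t 56.1 pos [ 584.4 -213.7  128. ] yaw 109.1 tilt -0.9999 w 49.7 F [-0.6  1.   0.2] q6 -129.8
shift [0.17 5.8  0.15] turn 0.1
```

```bash
python3 -m handwheel '[[5,[0.1,3,0.1],0],[5,[0.1,5.7,0.1],0],[5,[0.1,5.7,0.1],0],[5,[0.1,5.7,0.1],0],[5,[0.1,5.7,0.1],0],[2.8,[0.1,5.7,0.1],0],[2.8,[0.1,5.7,0.1],0],[2.8,[0.1,5.7,0.1],0],[2.8,[0.1,5.7,0.1],0]]' 20
python3 -c "
from h import *
go(582.5,-213.3,69.5,94);print(state()['torque'])"
python3 -m handwheel '[[2.8,[0,0,0],7],[2.8,[0,0,0],14],[2.8,[0,0,0],21],[2.8,[0,0,0],28],[2.8,[0,0,0],35],[2.8,[0,0,0],35]]' 20
python3 -c "
from h import *
go(582.5,-213.3,69.5,94);print(state()['torque'])"
python3 -m handwheel '[[2.8,[0,0,0],7],[2.8,[0,0,0],14],[2.8,[0,0,0],21],[2.8,[0,0,0],28],[2.8,[0,0,0],35],[2.8,[0,0,0],35]]' 20
python3 -c "
from h import *
go(582.5,-213.3,69.5,94);print(state()['torque'])"
```

```text
time_s: 57.0
ee_pos: [583.7, -212.8, 72.2]
ee_rot: [-90.1, 0.6, 109.1]
force: [-1.5, 3.1, 6.5]
gripper_width: 33.6
t 57.0 pos [ 583.7 -212.8   72.2] yaw 109.1 tilt -0.9999 w 33.6 F [-1.5  3.1  6.5] q6 -129.7
shift [-0.01  0.27  0.13] turn 15.1
[ 0.79816221  0.2997976  -0.01683229]
time_s: 57.6
ee_pos: [583.7, -213.2, 72.3]
ee_rot: [-90.5, 0.5, 74.1]
force: [0.4, -1.3, -0.4]
gripper_width: 33.8
t 57.6 pos [ 583.7 -213.2   72.3] yaw 74.1 tilt -0.9999 w 33.8 F [ 0.4 -1.3 -0.4] q6 -94.7
shift [-0.04  0.28  0.12] turn -19.9
[-0.15595938  0.0546904   0.01214059]
time_s: 58.2
ee_pos: [583.4, -213.7, 72.3]
ee_rot: [-90.6, 0.2, 39.3]
force: [-0.4, -1.3, 0.5]
gripper_width: 33.7
t 58.2 pos [ 583.4 -213.7   72.3] yaw 39.3 tilt -0.9999 w 33.7 F [-0.4 -1.3  0.5] q6 -59.9
shift [-0.05  0.28  0.09] turn -54.7
[-0.35487448  0.29590441 -0.04246886]
```

```bash
q(){ python3 -c "
from h import *
s=state();print('TORQ',s['torque'].round(3),s['ee_rot'].round(1),s['gripper_width'].round(1))"; }
python3 -m handwheel '[[2.8,[0,0,0],7],[2.8,[0,0,0],14],[2.8,[0,0,0],21],[2.8,[0,0,0],21]]' 20; q
python3 -m handwheel '[[2.8,[0,0,0],7],[2.8,[0,0,0],14],[2.8,[0,0,0],20],[2.8,[0,0,0],20]]' 20; q
python3 -m handwheel '[[2.8,[0,0,0],5],[2.8,[0,0,0],5]]' 20; q
python3 -m handwheel '[[2.8,[0,0,0],4],[2.8,[0,0,0],4]]' 20; q
python3 -m handwheel '[[2.8,[0,0,0],4],[2.8,[0,0,0],4]]' 20; q
```

```text
time_s: 58.6
ee_pos: [583.2, -213.8, 72.3]
ee_rot: [-90.7, -0.0, 18.5]
force: [-0.5, -0.9, 0.4]
gripper_width: 34.0
time_s: 59.0
ee_pos: [582.9, -213.9, 72.3]
ee_rot: [-90.6, -0.2, -1.2]
force: [-0.8, -1.0, 0.9]
gripper_width: 34.0
time_s: 59.2
ee_pos: [582.8, -213.9, 72.3]
ee_rot: [-90.6, -0.2, -5.9]
force: [-1.7, -0.5, 1.4]
gripper_width: 33.9
time_s: 59.4
ee_pos: [582.7, -213.8, 72.3]
ee_rot: [-90.6, -0.3, -9.7]
force: [-1.7, -0.7, 0.3]
gripper_width: 33.9
time_s: 59.6
ee_pos: [582.7, -213.7, 72.2]
ee_rot: [-90.6, -0.3, -13.4]
force: [-0.7, 0.3, 0.5]
gripper_width: 34.0Traceback (most recent call last):
  File "<string>", line 3, in <module>
    s=state();print('TORQ',s['torque'].round(3),s['ee_rot'].round(1),s['gripper_width'].round(1))
                                                                     ^^^^^^^^^^^^^^^^^^^^^^^^
AttributeError: 'float' object has no attribute 'round'
Traceback (most recent call last):
AttributeError: 'float' object has no attribute 'round'
Traceback (most recent call last):
AttributeError: 'float' object has no attribute 'round'
Traceback (most recent call last):
AttributeError: 'float' object has no attribute 'round'
Traceback (most recent call last):
AttributeError: 'float' object has no attribute 'round'
```

```bash
q(){ python3 -c "
from h import *
s=state();print('TORQ',s['torque'].round(3),s['ee_rot'].round(1))"; }
q
python3 -m handwheel '[[2.8,[0,0,0],3],[2.8,[0,0,0],3]]' 20|tail -1; q
python3 -m handwheel '[[2.8,[0,0,0],3],[2.8,[0,0,0],3]]' 20|tail -1; q
python3 -m handwheel '[[2.8,[0,0,0],3],[2.8,[0,0,0],3]]' 20|tail -1; q
python3 -m handwheel '[[2.8,[0,0,0],3],[2.8,[0,0,0],3]]' 20|tail -1; q
```

```text
TORQ [-0.065  0.406  0.148] [-90.6  -0.3 -13.4]
gripper_width: 34.1
TORQ [-0.107  0.307  0.4  ] [-90.6  -0.3 -16.1]
gripper_width: 34.1
TORQ [-0.145  0.331  0.267] [-90.6  -0.4 -18.9]
gripper_width: 34.0
TORQ [-0.251  0.38   0.307] [-90.6  -0.4 -21.8]
gripper_width: 34.0
TORQ [-0.23   0.399  0.32 ] [-90.5  -0.4 -24.6]
```

```bash
q(){ python3 -c "
from h import *
s=state();print('TORQ',s['torque'].round(3),s['ee_rot'].round(1))"; }
python3 -m handwheel '[[2.8,[0,0,0],-7],[2.8,[0,0,0],-14],[2.8,[0,0,0],-21],[2.8,[0,0,0],-28],[2.8,[0,0,0],-35],[2.8,[0,0,0],-42],[2.8,[0,0,0],-42]]' 20; q
python3 -m handwheel '[[2.8,[0,0,0],-7],[2.8,[0,0,0],-14],[2.8,[0,0,0],-21],[2.8,[0,0,0],-28],[2.8,[0,0,0],-35],[2.8,[0,0,0],-42],[2.8,[0,0,0],-42]]' 20; q
python3 -m handwheel '[[2.8,[0,0,0],-7],[2.8,[0,0,0],-14],[2.8,[0,0,0],-21],[2.8,[0,0,0],-28],[2.8,[0,0,0],-35],[2.8,[0,0,0],-35],[2.8,[0,0,0],-35]]' 20; q
```

```text
time_s: 61.1
ee_pos: [583.2, -214.0, 72.4]
ee_rot: [-90.7, -0.0, 17.5]
force: [0.1, 0.7, -0.1]
gripper_width: 33.8
TORQ [-0.092 -0.205 -0.004] [-90.7  -0.   17.5]
time_s: 61.8
ee_pos: [583.7, -213.5, 72.4]
ee_rot: [-90.6, 0.4, 59.3]
force: [0.3, 0.3, -1.4]
gripper_width: 33.8
TORQ [ 0.449 -0.324  0.026] [-90.6   0.4  59.3]
time_s: 62.5
ee_pos: [583.9, -213.0, 72.4]
ee_rot: [-90.3, 0.5, 94.1]
force: [0.7, 2.9, 0.0]
gripper_width: 34.3
TORQ [ 0.956 -0.071 -0.021] [-90.3   0.5  94.1]
```

Turned 118.7°; 4° more to 123°.

```bash

python3 -m handwheel '[[2.8,[0,0,0],-4.2],[2.8,[0,0,0],-4.2],[2.8,[0,0,0],-4.2]]' 20
python3 -m handwheel '[[4.4,[0,0,0],0],[4.4,[0,0,0],0],[4.4,[0,0,0],0],[4.4,[0,-3,0],0],[4.4,[0,-7,0],0],[4,[0,-12,0],0],[3,[0,-15,0],0]]' 12
python3 -m handwheel '[[0,[3,0,3],0],[0,[6,0,6],0],[0,[9,0,9],0],[0,[11,0,11],0],[0,[11,0,11],0],[0,[11,0,11],0]]' 12
python3 -c "
from h import *
t=np.mean([grab('top') for _ in range(4)],0).astype(np.uint8);s=grab('side','s25');cv2.imwrite('pics/t25.png',t)
a=cv2.cvtColor(t,cv2.COLOR_BGR2GRAY)[210:216,338:347];print(a)
crop(t,225,140,375,250,5,'t25a')
go(619,-168,120,98)"
```

```text
time_s: 62.8
ee_pos: [583.9, -212.8, 72.4]
ee_rot: [-90.2, 0.6, 98.1]
force: [0.5, 1.6, -0.5]
gripper_width: 34.0
time_s: 63.5
ee_pos: [584.0, -212.1, 226.4]
ee_rot: [-90.5, 0.7, 98.0]
force: [0.9, 0.4, 0.8]
gripper_width: 34.7
time_s: 64.1
ee_pos: [460.0, -118.7, 224.7]
ee_rot: [-90.6, 0.8, 98.0]
force: [1.4, -0.1, 0.1]
gripper_width: -0.0
[[ 59  76  82  82  74  58  70  77  55]
 [ 74 107 105  94  85  70  99 109  72]
 [ 71 105  92  68  62  68 101 104  69]
 [ 80 110  97  81  74  81 106 102  65]
 [ 84 105  90  77  78  85  99  91  60]
 [ 82  89  83  74  72  75  75  63  54]]
t 64.35 pos [ 460.6 -119.1  223.9] yaw 98.0 tilt -0.9999 w 0.5 F [-0.   0.4 -0.4] q6 -113.4
shift [ -6.91  10.61 -14.92] turn 0.0
```

View pics/t25a.png

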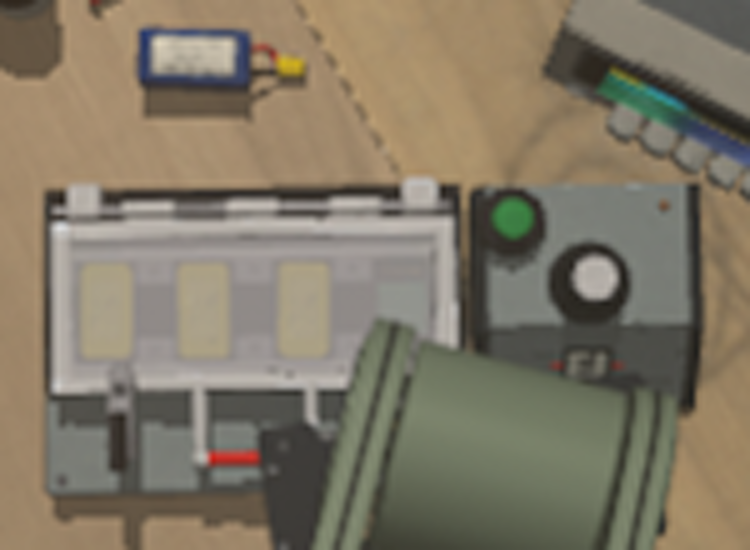

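View pics/s25.png

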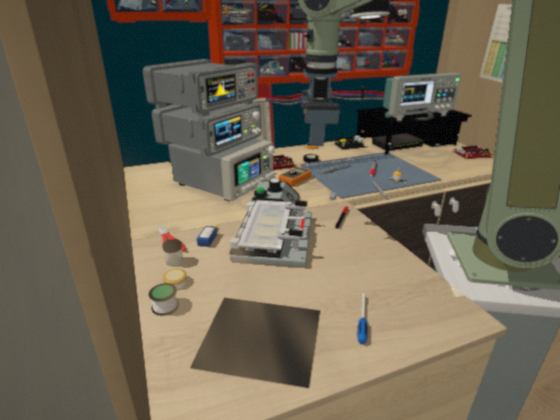

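```bash

python3 -m handwheel '[[0,[-2,0,-4],0],[0,[-4,0,-8],0],[0,[-6,2,-12],0],[0,[-6.9,5,-14.9],0],[0,[-6.9,9,-14.9],0],[0,[-6.9,10.6,-14.9],0],[0,[-6.9,10.6,-14.9],0],[0,[-6.9,10.6,-14.9],0],[0,[-6.9,10.6,-14.9],0]]' 12
python3 -c "
from h import *
go(619,-168,75,98)
s=grab('side');crop(s,215,125,325,245,5,'s26a')"
```

```text
time_s: 65.25
ee_pos: [619.9, -168.4, 121.7]
ee_rot: [-90.7, 0.8, 98.0]
force: [0.0, 0.2, -0.5]
gripper_width: 0.4
t 65.25 pos [ 619.9 -168.4  121.7] yaw 98.0 tilt -0.9998 w 0.4 F [ 0.   0.2 -0.5] q6 -113.7
shift [0.12 4.67 0.14] turn -0.0
```

View pics/s26a.png

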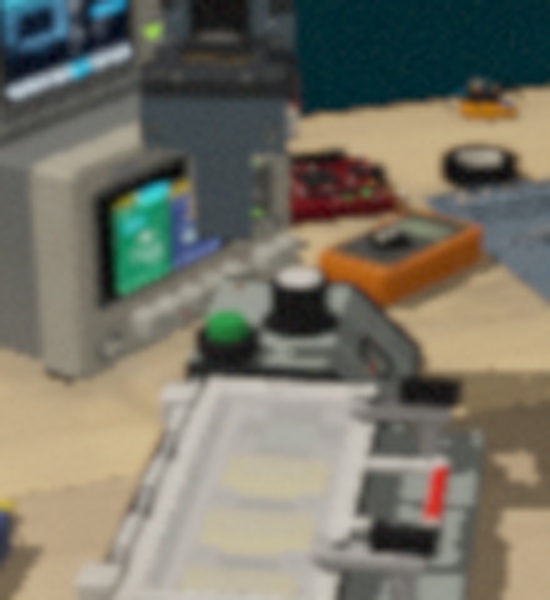

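```bash

python3 -m handwheel '[[0,[0.1,2,0.1],0],[0,[0.1,4,0.1],0],[0,[0.1,4.7,0.1],0],[0,[0.1,4.7,0.1],0],[0,[0.1,4.7,0.1],0]]' 12
python3 -m handwheel '[[0,[0,0.3,0],0],[0,[0,0.6,0],0],[0,[0,0.6,0],0]]' 12
python3 -m handwheel '[[0,[0,0.2,0],0],[0,[0,0.4,0],0],[0,[0,0.4,0],0]]' 12
```

```text
time_s: 65.8
ee_pos: [620.2, -168.3, 76.2]
ee_rot: [-90.8, 0.9, 98.0]
force: [-0.2, -0.2, -0.3]
gripper_width: 0.8
time_s: 66.1
ee_pos: [621.0, -168.6, 70.7]
ee_rot: [-90.9, 0.9, 98.0]
force: [1.2, -0.7, 2.0]
gripper_width: 0.7
time_s: 66.4
ee_pos: [621.1, -168.6, 66.8]
ee_rot: [-90.9, 0.9, 98.0]
force: [-0.1, 1.3, 4.1]
gripper_width: 0.6
```

```bash

python3 -m handwheel '[[0,[0,0.2,0],0],[0,[0,0.4,0],0],[0,[0,0.4,0],0]]' 12
python3 -m handwheel '[[0,[0,0.2,0],0],[0,[0,0.3,0],0],[0,[0,0.3,0],0]]' 12
```

```text
time_s: 66.7
ee_pos: [621.2, -168.6, 66.1]
ee_rot: [-91.0, 0.9, 98.0]
force: [-4.7, 2.0, 19.4]
gripper_width: 0.8
time_s: 67.0
ee_pos: [621.2, -168.6, 66.1]
ee_rot: [-91.0, 1.0, 98.0]
force: [-5.0, 1.6, 17.5]
gripper_width: 0.6
```

```bash

python3 -m handwheel '[[0,[0,-2,0],0],[0,[0,-6,0],0],[0,[0,-10,0],0],[0,[0,-14,0],0],[0,[2,-14,4],0],[0,[5,-14,9],0],[0,[8,-14,13],0],[0,[12,-14,18],0],[0,[16,-14,22],0],[0,[16,-14,22],0]]' 12
python3 -m handwheel '[[0,[0,0,0],0],[0,[0,0,0],0],[0,[0,0,0],0]]'
python3 -c "
from h import *
t=grab('top','t27');s=grab('side','s27');crop(t,225,140,375,250,5,'t27a');crop(s,215,155,325,275,5,'s27a');go(0,0,0,0)"
```

```text
time_s: 68.0
ee_pos: [374.4, -37.5, 198.6]
ee_rot: [-90.9, 0.9, 98.0]
force: [0.8, -0.3, 0.6]
gripper_width: 0.4
time_s: 68.3
ee_pos: [375.7, -38.0, 198.8]
ee_rot: [-90.9, 0.9, 98.0]
force: [-0.4, 0.0, 0.5]
gripper_width: 0.7
t 68.4 pos [375.7 -38.1 198.6] yaw 98.0 tilt -0.9997 w 0.3 F [-0.1 -0.4 -0.6] q6 -104.6
shift [ 9.29 19.14 36.98] turn 98.0
```

View pics/t27a.png

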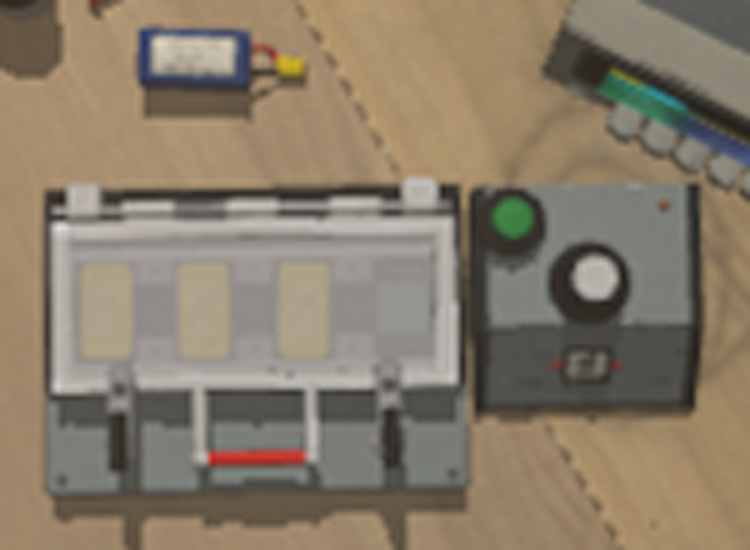

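View pics/s27a.png

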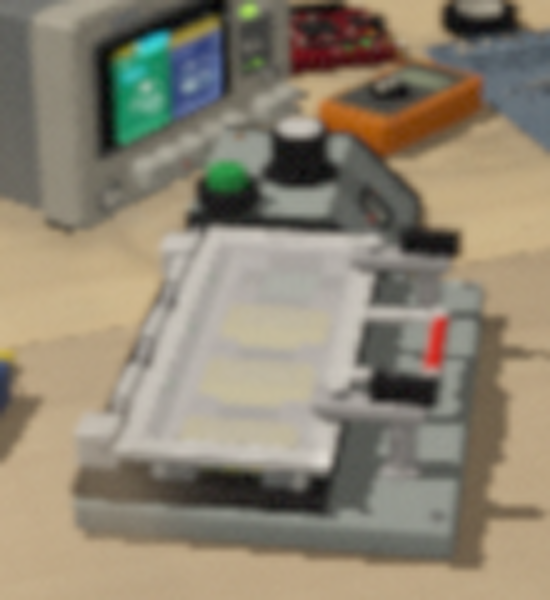

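The final pictures show the button up again, both turnbuttons pointing to the rear over the closed lid, and three controllers in bays 1–3. The window is the same as before, and the bystanders are in place.

```bash
python3 -c "
from workcell import job
print(job.job_done())"
```

```text
the job is handed in; nothing more can be done
None
```

I loaded the three controllers on the sheet into bays 1–3 and closed the lid. I turned both turnbuttons home, set the drum to 3, pressed and released the start button, and handed the job in at about 68 s. No verdict was reported.

- **Controllers:** The third controller was knocked to the edge of the sheet during the run. I located it again and picked it up from there. Top-camera fits with the lid open put all three within about 3.5 mm of their bay centres and 2° of square. They look unmoved in the last pictures.
- **Lid and turnbuttons:** Both turnbuttons were turned until their stops pushed back, and both show over the lid's front edge. The cameras put the closed lid bar 3.4 mm higher than its true closed height. They read about 4 mm high with the lid open too, so I took the lid as fully closed.
- **Drum:** The digit is too coarse in the pictures to read for certain; it looks like a 3, but matching it against digit shapes by computer settled nothing. I set it by turning 122° up from the lower stop. Turning back hit the stop again at about 122°, and I then reset it by 123°.
- **Unresolved on the drum:** The starting number looked like a 1. That does not fit my first clockwise turn, which went 267° without clearly feeling the stop.
- **Start button:** It went down about 5–6 mm until it bottomed at around 19 N, and sprang back up.
- **At hand-in:** The arm was clear of everything, and the other things on the bench look where they were at the start.

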